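Clip a stop block onto the cutting table's stop rail

ROBOT

A 7-joint arm with a two-finger parallel gripper is mounted at the origin on the work surface. World frame = base frame: x ahead of the robot, y to its left, z up, the work surface at z = 0. Lengths are in mm, angles in rad, forces in N, time in s.
With the tool pointing down it reaches from about 425 to 950 mm from the base axis. Payload 16.7 kg.
Tool frame: the origin (TCP) lies between the finger pads; the fingertips stand ahead of it and the grasp point (between the pads) lies 2 mm behind it (r.tip_reach is the z of the fingertips in the tool frame, in mm); z points along the fingers, y is the direction in which the jaws open and shut (so a half turn about z gives the same grasp; the last joint's range is limited). The gripper opens to 94 mm and grips with 3 to 60 N. Pads are 16 mm wide; open, the fingers measure 119 mm over their backs; the gripper's body (75 mm by 177 mm) begins 78 mm behind the grasp point.
Start: joints at [-1.351, 0.426, 0.074, 1.606, -0.034, 1.111, -0.067], TCP at [243.967, 629.33, 222.467] pointing down, gripper open.
Joint ranges: [-2.85, 2.85], [-0.5, 2.14], [-1.23, 1.37], [0.21, 2.46], [-1.02, 4.16], [0.16, 2.05], [-2.73, 2.73]. Speed limits (rad/s): [1.89, 1.89, 2.39, 2.39, 3.01, 3.01, 3.01].

INTERFACE

Orientations are given as a unit quaternion [w, x, y, z].
In Python, from bench import r gives the robot as it stands. The module is installed in compiled form; this text tells all that it offers.
- The arm moves only by the shell command python3 -m pendant 'ROWS'. ROWS is JSON, a list of rows, each a list of 3 entries, a list of its own where there are three numbers: the gripper command: -1 is fully open, 1 is shut, values between are in proportion, then the shift along the tool's x, y, z in mm, then the turn about the tool's z in degrees. In form: [[jaw, [dx, dy, dz], yaw], ...]. A call has exactly 8 rows; each row shifts and turns the pose as measured when the row begins, along the tool's axes as they then stand; what a row does not reach is not made up. A row lasts 1/8 s, in which the tool goes at most 62.5 mm and 10.7 degrees, less where a joint would pass 70% of its speed; a pose out of reach is approached as far as the arm can. A call is refused whole if a number of a shift passes 62.5 or a number of a turn 10.7, either way. A call with a gripper value outside its range is refused whole. The fingers move at their own pace and stop on an object; the grip force is fixed at half the most. Time passes only in rows, so rows that do not move let the fingers close, or fill a call up. It gives the time, the measured TCP pose, the force and the opening at its end, in the units of the state.
- r.get_obs(): the state, without advancing time (a new reading comes with each control period).
- r.capture(name): name is "scene" or "top"; returns the picture (480x640x3 uint8, blue, green, red); there is no depth.
- r.camera_params(name): a dict with "vfov" (degrees; the focal length in pixels is half the picture's height over the tangent of half this angle, whatever the lens; pixels are square), "cx", "cy" (the principal point, pixels), "eye" and "rotation" of the camera in the world. Camera axes: x right, y down, z forward; pixel columns grow to the right and rows downward; lengths in mm; the calibration is good to about 2 mm. A picture is of the moment at which its call begins. camera_params takes no time and is no camera call.
- r.close_job(): hands the job in, once; it reports no verdict.
Trained networks look in the newest picture that a camera, given by its name, has taken for a name from the list of things; names that differ only in an ending like _2 or _b are one class to them, and where a whole thing is asked for, a point or a joint stands for the part that bears it (a point fixed in the world has none). Each returns a list of dicts, best first, with "confidence" (0 to 1); they miss things now and then, are a little off and sometimes report something else, mostly with a low value. They report only what shows in the picture. A call takes as long as a camera call. They do not tell look-alikes from the thing itself.
- r.find_in(thing, camera): "centre" ([x, y, z] in mm, in world coordinates, good to about 4 mm: the middle of the surface that is visible of it).
- r.regions_of(thing, camera): "region" (480x640 bool, what is visible of it).
The state is a dict: "time": time; "qpos": joint angles; "joint_vel": joint speeds; "effort": joint torques, N m; "tcp_pos": TCP position; "ee_rot": TCP orientation; "wrist_force": force on the tool from outside, world axes, zero at the start; "ft_torque": the same for the moment, N m; "grip_width": finger opening in mm.
Only numpy, scipy, OpenCV 4.12 (cv2) and the standard library are available. Lean on these libraries where they do the work, as an engineer would, in place of code of your own. Each camera call takes 0.05 s, during which the arm holds its last target.

TASK

Take the loose stop block and clip it onto the stop rail about midway between the two blocks already fitted there: hook its rigid lip under the rail's near edge (the edge on the robot's side) first, then rock it down until its sprung foot clicks under the far edge and it sits flat on the rail. Do it gently, without ramming or forcing the rail or the fitted blocks, leave the other things on the table where they are, and let go of the block at the end.

Things in the scene. Friction and masses are not known exactly. Their poses are not given: they have to be found in the camera images.
- stop_grip (a point): Point on the loose grey stop block, centre of its section, 55 mm above its leg bottoms, 17 below its top. Upper part 28 mm (x) by 26 mm (y), 44 to 72 mm above the leg bottoms: grasp it across y, fingertips above 30 mm, clear of the rail. Main part 56 x 26 mm, 18 to 44 mm up, so a 14 mm shoulder on top at each end can be pressed. Axes: x from hook end to foot end, z up.
- stop: The loose stop block as a whole, 56 (x) x 26 (y) x 72 mm, 110 to 170 g, standing on its legs; shaped like the two fitted ones. Origin midway between the leg bottoms. Its flat seat (main part's underside), 18 mm up, rests on the rail's top when fitted. Under the -x end a rigid hook: wall with inner face at x = -19.5 mm, and lip. Under the +x end two rigid legs, inner faces at x = 21.5 mm, the foot between.
- lip_tip (a point): Upper edge of the tip of the block's rigid lip: x = -13 mm, 11 mm above the leg bottoms, 7 mm under the seat. The lip is 5 mm thick and points to +x, 6.5 mm out from the hook wall. The rail's 4 mm flange goes into the 7 mm slot between lip and seat; with the block tilted about 30 degrees (foot end up) it enters freely and the foot clears the rail.
- foot_tip (a point): Tip of the tooth of the block's black sprung foot: x = 13.5 mm, 13 mm above the leg bottoms, 5 under the seat. The foot slides outwards (+x) up to 8 mm against a spring (1 N plus 0.35 N per mm). Its lower face slopes out to x = 19.5 mm at the bottom, so pressing it down on the rail's far edge pushes it out until it snaps under. Needs some 4 to 8 N down on the foot end.
- rail: Aluminium stop rail, 340 mm long (y). Origin on the table under its centre; x across it, away from the robot, z up. Flange 36 mm wide (edges at x = -18 and 18 mm), 4 mm thick, on a web 16 mm wide; foot plate 60 mm wide, 4 mm thick. The flange is clamped firmly at a height that differs each time: its top 29 to 39 mm above the table, not given here, to be found by touch or sight.
- gap (a point): Point on the rail's foot plate (4 mm above the table, on the rail's centre line) midway between the two fitted blocks, which stand 85 mm to either side along the rail (y), leaving 144 mm free; they are 26 mm wide and their tops 54 mm above the flange's top. x across the rail away from the robot, z up; a rightly fitted block has these axes.
- weight: Bystander: painted steel pattern weight, 60 x 220 x 12 mm with a bar handle 49 mm high; origin under its centre.
- spool: Bystander: wooden thread spool, 48 mm across, 56 mm high, standing; origin under its centre.
- chalk: Bystander: slab of tailor's chalk 50 x 40 x 9 mm; origin under its centre.
- dish: Bystander: small steel dish, 72 mm across, 26 mm high; origin under its centre.
- awl: Bystander: awl, 150 mm long, lying along its x.
- shears: Bystander: shears, 235 mm long, lying along their x; origin at the pivot.
Things that resemble listed ones, but are neither listed nor needed, are in the scene too. What is shaped like the stop but pink or yellow is not meant.

How it is judged:
By the outcome, as a careful person would: the job done as asked, in the order asked, and still so for the second after the job is handed in, with the robot touching nothing.
It also fails if it takes over 64 s, if anything falls off the work surface, if the arm or the gripper's body presses on something with over 40 N, if the wrist force passes 120 N, or if a joint passes its speed limit or range.

## Working session

There is one attempt and no reset: what is moved stays moved. The work goes in short steps, Python scripts to look and compute and a shell command to move; the robot and the scene stay as the last step left them, time stands still between calls to the robot, and variables do not carry over. Pictures are saved under pics/ and viewed, and the job is handed in when it is done.

```bash
mkdir -p pics; ls
python3 - <<'E'
from bench import r
import cv2,numpy as np
for n in ("scene","top"):
    im=r.capture(n); cv2.imwrite(f"pics/{n}0.png",im)
    print(n,r.camera_params(n))
o=r.get_obs(); print(o); print(r.tip_reach)
E
```

```text
pics
scene {'vfov': 48.1243774928793, 'cx': 331.3368058662951, 'cy': 240.39940841072945, 'eye': array([1458.45416601,  166.46941269,  924.40207485]), 'rotation': array([-0.24298482,  0.56733609,  0.72639226, -0.30239448])}
top {'vfov': 45.980259913911325, 'cx': 318.1969773048854, 'cy': 238.76410229561054, 'eye': array([ 351.97248129,  -76.00100636, 1137.18051886]), 'rotation': array([-0.07734199,  0.73871074, -0.66575716,  0.07135866])}
{'time': 0.1, 'qpos': array([-1.35049697,  0.42665894,  0.07384952,  1.6065364 , -0.03409571,
        1.11076683, -0.06713363]), 'joint_vel': array([ 0.0009326 , -0.00089642,  0.00112207, -0.00027277,  0.00095931,
        0.00103789, -0.00082814]), 'effort': array([ 8.93392746e-03, -9.37475467e+01,  3.67664091e+00, -4.55047202e+01,
       -4.86657873e-02,  1.67909794e-02,  4.54698738e-05]), 'tcp_pos': array([243.85586256, 629.0222389 , 221.85544517]), 'ee_rot': array([-6.26971796e-05,  1.83877374e-01,  9.82949034e-01, -5.51659333e-04]), 'wrist_force': array([ 1.0422449 , -0.8388983 ,  0.35020892]), 'ft_torque': array([0.02552406, 0.00035969, 0.0515473 ]), 'grip_width': 94.1224896209746}
17.0
```

View pics/scene0.png

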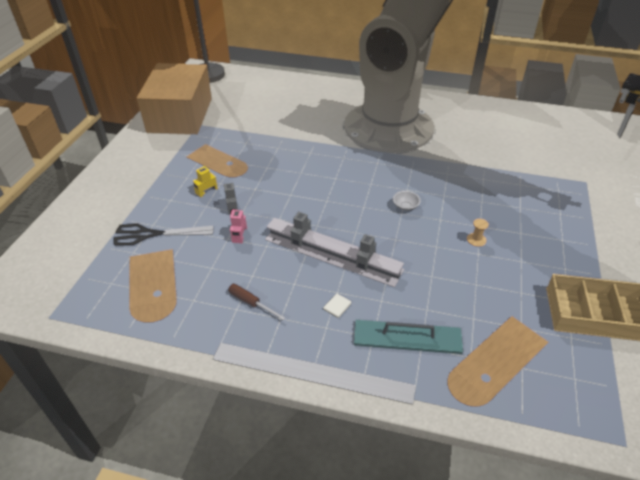

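View pics/top0.png

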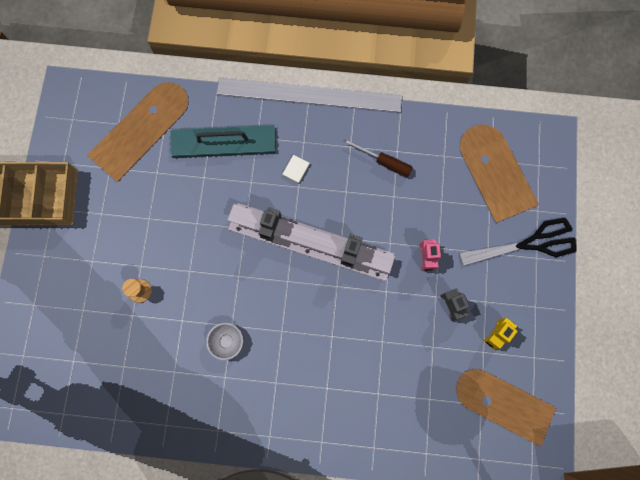

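Scene: the grey loose block at (230,198), between pink (238,226) and yellow (205,181). The rail runs from (268,230) to (400,272), with fitted grey blocks at (300,225) and (367,249).
Top: the loose grey block at (458,305), pink (431,255), yellow (503,333), fitted greys (269,222) and (352,250).

```bash
cat > h.py <<'E'
import numpy as np,cv2
from scipy.spatial.transform import Rotation as R
def Q(q): return R.from_quat([q[1],q[2],q[3],q[0]]).as_matrix()
class Cam:
    def __init__(s,r,n):
        p=r.camera_params(n); s.f=240/np.tan(np.radians(p['vfov'])/2); s.c=np.array([p['cx'],p['cy']]); s.e=np.array(p['eye']); s.M=Q(p['rotation'])
    def proj(s,P):
        c=(np.atleast_2d(P)-s.e)@s.M
        return c[:,:2]/c[:,2:]*s.f+s.c
    def ray(s,uv):
        d=np.append((np.array(uv)-s.c)/s.f,1); return s.M@d
    def at_z(s,uv,z):
        d=s.ray(uv); return s.e+d*(z-s.e[2])/d[2]
E
python3 - <<'E'
from bench import r
from h import *
import numpy as np
np.set_printoptions(precision=1,suppress=True)
for n in ("scene","top"):
    r.capture(n); c=Cam(r,n)
    for t in ("stop","stop_grip","rail","gap"):
        for d in r.find_in(t,n)[:6]:
            print(n,t,d['confidence'],np.array(d['centre']),c.proj(d['centre'])[0])
im=r.capture("top")
cv2.imwrite("pics/loose_top.png",cv2.resize(im[225:355,400:540],None,fx=5,fy=4.5,interpolation=cv2.INTER_CUBIC)[:600])
cv2.imwrite("pics/rail_top.png",cv2.resize(im[190:290,215:405],None,fx=4.2,fy=4.2,interpolation=cv2.INTER_CUBIC))
im=r.capture("scene")
cv2.imwrite("pics/loose_sc.png",cv2.resize(im[155:255,185:265],None,fx=6,fy=6,interpolation=cv2.INTER_CUBIC))
cv2.imwrite("pics/rail_sc.png",cv2.resize(im[200:290,255:415],None,fx=5,fy=5,interpolation=cv2.INTER_CUBIC))
print(r.get_obs()['time'])
E
```

```text
scene stop 0.97 [ 588.  -268.6   46.5] [238.1 224.9]
scene stop 0.63 [ 447.1 -420.2   43.5] [203.2 180.9]
scene stop 0.61 [ 499.4 -324.5   41.5] [230.1 199.7]
scene stop 0.5 [746.7  13.1   7.2] [336.7 308.5]
scene stop 0.4 [597.2 -28.2  38. ] [334.5 247.6]
scene stop_grip 0.8 [ 447.3 -415.5   47.2] [204.6 180.1]
scene stop_grip 0.6 [ 502.1 -326.5   45. ] [228.8 199.2]
scene stop_grip 0.55 [ 597.2 -271.8   39.5] [235.8 229.3]
scene rail 0.61 [593.1 -27.7  32.4] [335.1 248.1]
scene gap 0.57 [599.  -26.1  40. ] [335.2 247.7]
scene gap 0.52 [ 499.9 -323.3   41.6] [230.5 199.9]
top stop 0.92 [ 572.  -271.8   46. ] [427.8 256.2]
top stop 0.72 [ 436.  -418.9   40.5] [499.4 334.1]
top stop 0.58 [ 486.3 -328.6   41.5] [453.8 303. ]
top stop_grip 0.92 [ 486.3 -333.7   45.5] [457.  303.1]
top stop_grip 0.92 [ 573.7 -275.    40.5] [428.9 256.1]
top stop_grip 0.66 [ 439.6 -418.5   44.5] [499.9 332.1]
top stop_grip 0.4 [ 619.8 -490.7   13.9] [534.1 247. ]
top rail 0.94 [580.3 -44.2  41.7] [312.8 240.8]
top gap 0.9 [582.3 -39.2  33.8] [310.4 240.4]
0.7
```

View pics/loose_top.png

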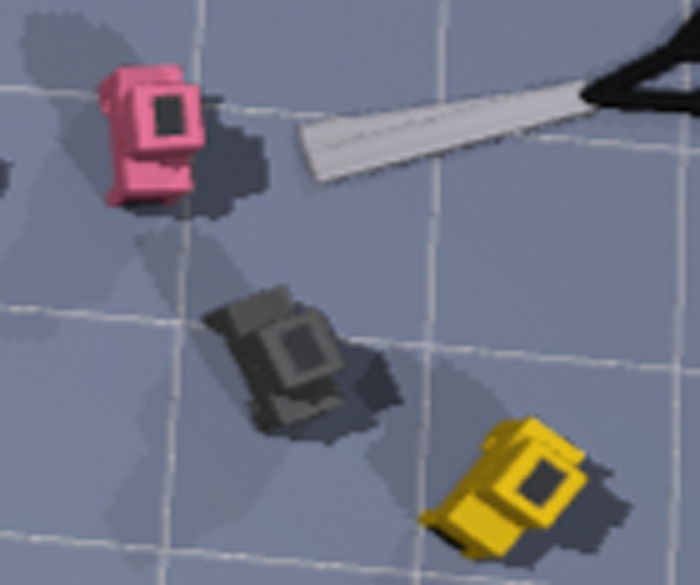

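View pics/loose_sc.png

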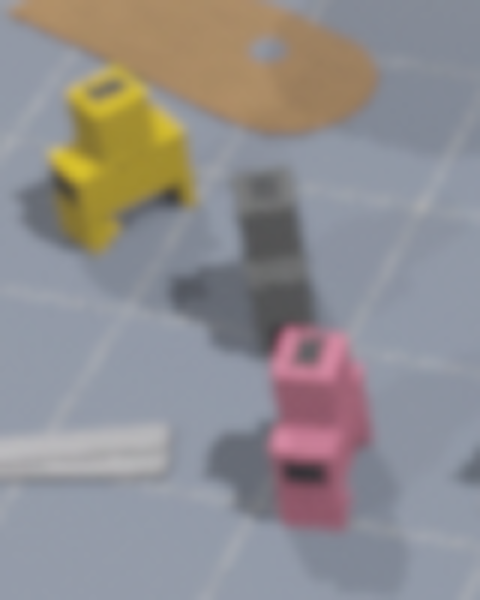

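View pics/rail_top.png

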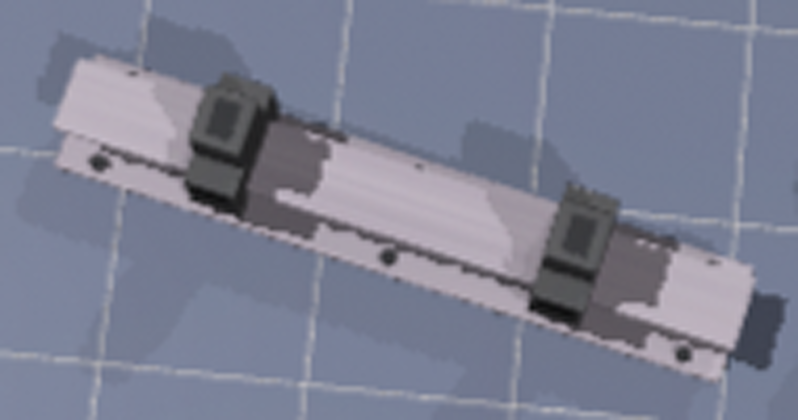

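View pics/rail_sc.png

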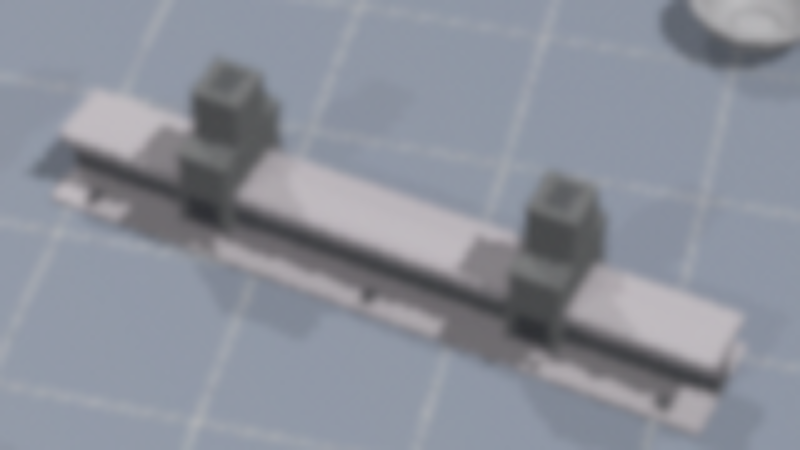

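Run:
```python
from bench import r
import numpy as np,cv2,pickle
out={}
for n in ("scene","top"):
    im=r.capture(n); out[n]=im
    for t in ("stop","rail"):
        L=r.regions_of(t,n); out[n,t]=L
        for d in L:
            ys,xs=np.nonzero(d['region'])
            print(n,t,round(d['confidence'],2),len(xs),xs.min(),xs.max(),ys.min(),ys.max(),xs.mean().round(1),ys.mean().round(1), np.median(im[ys,xs],axis=0))
pickle.dump(out,open("obs0.pkl","wb"))
im=out["scene"]; cv2.imwrite("pics/g_sc.png",cv2.resize(im[178:222,212:252],None,fx=13,fy=13,interpolation=cv2.INTER_NEAREST))
im=out["top"]; a=cv2.resize(im[282:328,436:484],None,fx=12,fy=12,interpolation=cv2.INTER_NEAREST)
a=np.clip(a.astype(float)*1.7,0,255).astype(np.uint8); cv2.imwrite("pics/g_top.png",a)
```

```text
scene stop 0.82 438 194 217 167 196 204.0 181.1 [ 49. 140. 160.]
scene stop 0.61 370 231 245 211 242 237.7 225.8 [116.  98. 152.]
scene stop 0.5 246 224 236 183 211 230.2 196.4 [97.  94.5 95. ]
scene rail 0.68 3885 267 401 212 285 334.6 249.4 [123. 119. 120.]
scene rail 0.59 2924 353 462 320 353 408.2 336.6 [127. 127.  94.]
top stop 0.97 509 420 440 239 269 430.1 253.8 [110.  82. 165.]
top stop 0.86 615 485 517 318 348 501.5 333.2 [ 21. 124. 153.]
top stop 0.85 561 441 468 289 320 456.0 303.8 [73. 69. 68.]
top rail 0.89 4925 229 393 204 279 311.1 240.5 [161. 150. 159.]
```

View pics/g_sc.png

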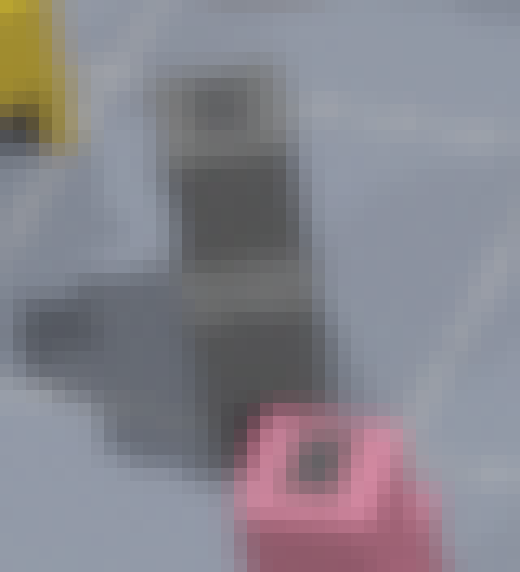

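View pics/g_top.png

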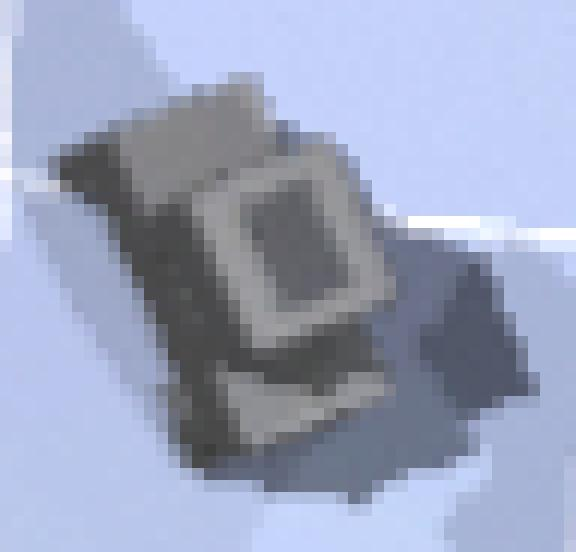

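```bash
cat > model.py <<'E'
from h import *
BOX=[(-14,14,-13,13,44,72),(-28,28,-13,13,18,44),(-28,-19.5,-13,13,0,18),(-19.5,-13,-13,13,6,11),(21.5,28,-13,-6,0,18),(21.5,28,6,13,0,18)]
def corners(b): return np.array([[x,y,z] for x in b[:2] for y in b[2:4] for z in b[4:]],float)
def pose(p,P): # p: x,y,z,yaw
    c,s=np.cos(p[3]),np.sin(p[3]); return P@np.array([[c,s,0],[-s,c,0],[0,0,1]])+np.array(p[:3])
def sil(cam,p,sc=4,boxes=BOX,roi=None):
    x0,y0,x1,y1=roi; m=np.zeros(((y1-y0)*sc,(x1-x0)*sc),np.uint8)
    for b in boxes:
        uv=cam.proj(pose(p,corners(b)))
        uv=((uv+0.5-[x0,y0])*sc*16).astype(np.int32)   # pixel centre convention
        h=cv2.convexHull(uv.reshape(-1,1,2)); cv2.fillConvexPoly(m,h,255,shift=4)
    return cv2.resize(m,(x1-x0,y1-y0),interpolation=cv2.INTER_AREA)/255.
E
python3 - <<'E'
from bench import r
from model import *
import pickle
from scipy.optimize import minimize
o=pickle.load(open("obs0.pkl","rb"))
cs=Cam(r,"scene"); ct=Cam(r,"top")
rt=(430,275,490,335); rs=(205,165,260,225)
mt=o["top","stop"][2]["region"][rt[1]:rt[3],rt[0]:rt[2]].astype(float)
ms=o["scene","stop"][2]["region"][rs[1]:rs[3],rs[0]:rs[2]].astype(float)
pink=o["scene","stop"][1]["region"][rs[1]:rs[3],rs[0]:rs[2]]
def cost(v,which):
    p=[v[0],v[1],0,v[2]]; c=0
    if 't' in which: c+=np.abs(sil(ct,p,roi=rt)-mt).sum()
    if 's' in which:
        d=np.abs(sil(cs,p,roi=rs)-ms); d[pink]=0; c+=d.sum()
    return c
for w in ("t","ts"):
  for yaw in (25,205):
    best=min((minimize(cost,[486,-328,np.radians(yaw+dy)],args=(w,),method="Nelder-Mead",options=dict(initial_simplex=[[486,-328,np.radians(yaw+dy)],[492,-328,np.radians(yaw+dy)],[486,-322,np.radians(yaw+dy)],[486,-328,np.radians(yaw+dy+10)]])) for dy in(-8,0,8)),key=lambda q:q.fun)
    print(w,yaw,best.x[:2],np.degrees(best.x[2]),best.fun)
E
```

```text
t 25 [ 486.54471568 -333.5061423 ] 27.2677689008844 36.85098039215686
t 205 [ 486.30790913 -333.49587754] 205.2909588083773 46.521568627450975
ts 25 [ 486.08988412 -332.58364815] 27.830557671079177 130.6235294117647
ts 205 [ 486.06719437 -332.37645536] 207.87918258797492 151.65882352941173
```

Run:
```python
from bench import r
from model import *
import pickle
o=pickle.load(open("obs0.pkl","rb"))
p=[486.4,-333.2,0,np.radians(27.3)]
outs=[]
for n,roi,S in(("scene",(212,178,252,222),13),("top",(436,282,484,328),11)):
    c=Cam(r,n); im=o[n][roi[1]:roi[3],roi[0]:roi[2]]
    im=cv2.resize(np.clip(im*1.5,0,255).astype(np.uint8),None,fx=S,fy=S,interpolation=cv2.INTER_NEAREST)
    foot=(15,28,-5,5,2,16)
    for k,b in enumerate(BOX+[foot]):
        uv=((c.proj(pose(p,corners(b)))+0.5-[roi[0],roi[1]])*S).astype(int)
        for i in range(8):
            for j in range(i):
                if bin(i^j).count('1')==1: cv2.line(im,tuple(map(int,uv[i])),tuple(map(int,uv[j])),[(0,255,0),(0,255,255),(255,0,0),(255,0,0),(0,0,255),(0,0,255),(255,0,255)][k],1)
    outs.append(im)
h=max(a.shape[0] for a in outs)
outs=[cv2.copyMakeBorder(a,0,h-a.shape[0],0,0,cv2.BORDER_CONSTANT) for a in outs]
f=np.hstack(outs); f=cv2.resize(f,None,fx=0.74,fy=0.74); print(f.shape); cv2.imwrite("pics/ov1.png",f)
```

```text
(423, 776, 3)
```

View pics/ov1.png

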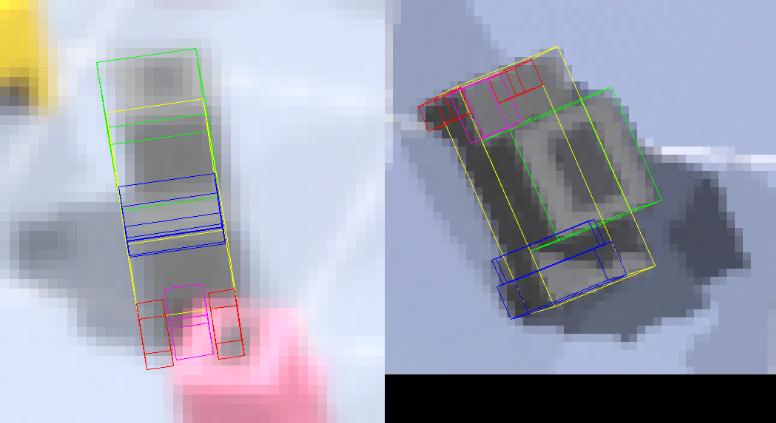

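```bash
cat >> model.py <<'E'
def railboxes(H,blocks=True):
    B=[(-30,30,-170,170,0,4),(-18,18,-170,170,H-4,H),(-8,8,-170,170,4,H-4)]
    if blocks:
        for yy in(-85,85):
            for b in BOX[:2]+[(-28,-19.5,-13,13,0,18),(21.5,28,-13,13,0,18)]:
                B.append((b[0],b[1],b[2]+yy,b[3]+yy,b[4]+H-18,b[5]+H-18))
    return B
E
python3 - <<'E'
from bench import r
from model import *
import pickle
from scipy.optimize import minimize
o=pickle.load(open("obs0.pkl","rb"))
cs=Cam(r,"scene"); ct=Cam(r,"top")
R_={'top':(220,190,405,290),'scene':(258,200,412,295)}
M={}
for n in R_:
    q=R_[n]; M[n]=o[n,"rail"][0]["region"][q[1]:q[3],q[0]:q[2]].astype(float)
a=np.vstack([cv2.resize(M[n]*255,(740,290)) for n in R_]).astype(np.uint8); cv2.imwrite("pics/rm.png",a)
C={'top':ct,'scene':cs}
def cost(v,w,bl=True):
    c=0
    for n in w:
        off=np.array([0,0])
        c+=np.abs(sil(C[n],[v[0],v[1],0,v[2]],sc=3,boxes=railboxes(v[3],bl),roi=R_[n])-M[n]).sum()
    return c
for w in (["top"],["scene"],["top","scene"]):
    best=None
    for H in(30,34,38):
        x0=np.array([580,-40,np.radians(-15),H]); sx=[x0]+[x0+np.eye(4)[i]*[6,6,.1,3][i] for i in range(4)]
        q=minimize(cost,x0,args=(w,),method="Nelder-Mead",options=dict(initial_simplex=sx))
        if best is None or q.fun<best.fun: best=q
        print(w,q.x[:2].round(1),np.degrees(q.x[2]).round(2),q.x[3].round(1),q.fun)
E
```

```text
['top'] [588.4 -38.4] -12.43 27.3 189.83921568627449
['top'] [588.5 -38.3] -12.25 30.2 195.00392156862745
['top'] [588.4 -38.4] -12.21 35.3 221.32549019607842
['scene'] [581.9 -37.2] -12.26 32.5 171.89019607843136
['scene'] [581.8 -37.1] -12.28 33.2 167.41960784313727
['scene'] [581.9 -37.1] -12.28 33.4 168.19215686274512
['top', 'scene'] [587.7 -37.1] -12.19 38.5 693.6666666666666
['top', 'scene'] [587.1 -37.9] -12.22 37.8 695.7450980392157
['top', 'scene'] [587.8 -37.3] -12.18 38.5 692.9843137254902
```

View pics/rm.png

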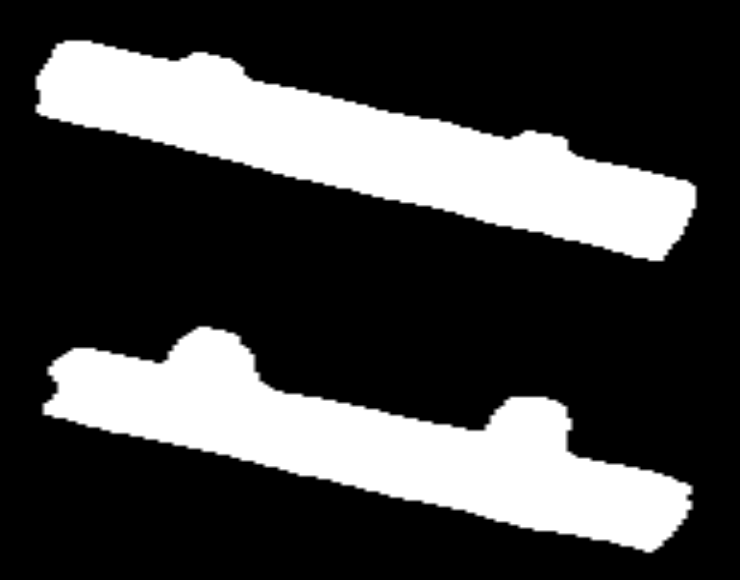

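Run:
```python
from bench import r
from model import *
import pickle
o=pickle.load(open("obs0.pkl","rb"))
for n,roi,S,p,H in(("scene",(255,200,415,295),5,[581.9,-37.1,0,np.radians(-12.28)],33.3),("top",(220,190,405,290),4.2,[588.4,-38.4,0,np.radians(-12.3)],33.3)):
    c=Cam(r,n); im=o[n][roi[1]:roi[3],roi[0]:roi[2]]
    im=cv2.resize(np.clip(im*1.3,0,255).astype(np.uint8),None,fx=S,fy=S,interpolation=cv2.INTER_CUBIC)
    for k,b in enumerate(railboxes(H)):
        uv=((c.proj(pose(p,corners(b)))+0.5-[roi[0],roi[1]])*S).astype(int)
        for i in range(8):
            for j in range(i):
                if bin(i^j).count('1')==1: cv2.line(im,tuple(map(int,uv[i])),tuple(map(int,uv[j])),[(0,255,0),(0,0,255),(255,0,0),(255,0,255)][min(k,3)],1)
    cv2.imwrite(f"pics/ovr_{n}.png",im)
```

```text
(no output)
```

View pics/ovr_scene.png

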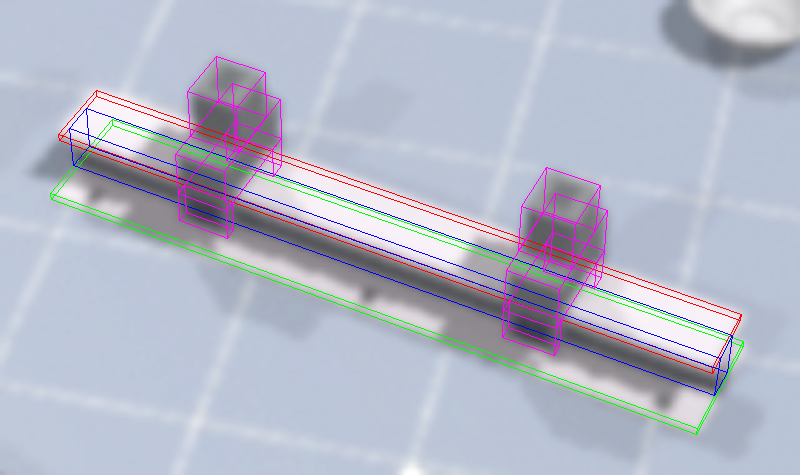

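View pics/ovr_top.png

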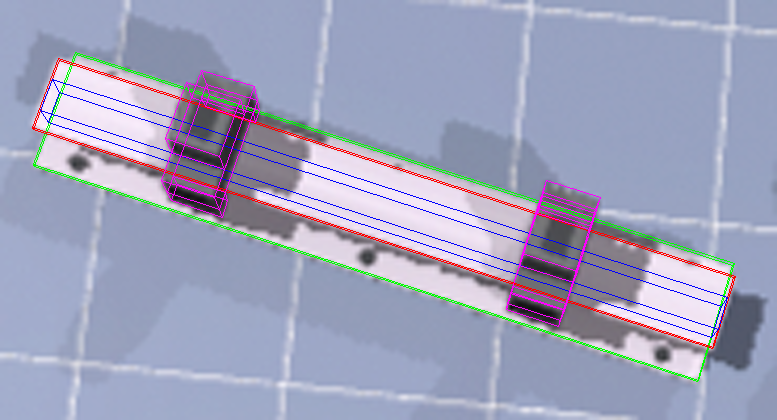

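```bash
cat > plan.py <<'E'
from h import *
def tool_yaw(o):
    M=Q(o['ee_rot']); return np.degrees(np.arctan2(M[1,1],M[0,1])),M   # world azimuth of tool y
def plan(o,pts,jaw):
    """pts: list of (world xyz, tool-y azimuth deg) one per row; nominal rows"""
    az,M=tool_yaw(o); p=np.array(o['tcp_pos']); rows=[]
    for P,a in pts:
        c=np.radians(az); ty=np.array([np.cos(c),np.sin(c),0]); tx=np.array([-np.sin(c),np.cos(c),0])  # x = y cross z, z=-Z
        d=np.array(P)-p; da=(a-az+180)%360-180
        s=[round(float(d@tx),1),round(float(d@ty),1),round(float(-d[2]),1)]
        rows.append([jaw,s,round(float(-da),1)]); 
        p=np.array(P,float); az=a
    return rows
E
python3 - <<'E'
from bench import r
from plan import *
import json
o=r.get_obs(); az,M=tool_yaw(o); print(az,M.round(3).tolist(),o['time'])
a0=np.arctan2(629,244); a1=np.arctan2(-333.2,486.4); n=24
pts=[]
for i in range(1,n+1):
    t=i/n; t=t; a=a0+(a1-a0)*t; R0=np.hypot(629,244)*(1-t)+np.hypot(333.2,486.4)*t
    pts.append(([R0*np.cos(a),R0*np.sin(a),222-72*max(0,(t-.66)/.34)],az+min(1,t*1.4)*((27.3-90)-az)))
L=plan(o,pts,-1)
for k in range(0,n,8): print(json.dumps(L[k:k+8]))
E
```

```text
68.80670671258552 [[-0.932, 0.362, -0.0], [0.362, 0.932, 0.0], [0.0, -0.0, -1.0]] 1.0
[[-1, [-50.5, -5.8, 0.5], 7.7], [-1, [-50.3, -2.5, -0.0], 7.7], [-1, [-50.1, 0.5, -0.0], 7.7], [-1, [-49.7, 3.4, -0.0], 7.7], [-1, [-49.2, 6.2, -0.0], 7.7], [-1, [-48.5, 9.0, -0.0], 7.7], [-1, [-47.6, 11.8, -0.0], 7.7], [-1, [-46.6, 14.5, -0.0], 7.7]]
[[-1, [-45.4, 17.1, -0.0], 7.7], [-1, [-44.1, 19.6, -0.0], 7.7], [-1, [-42.6, 22.0, -0.0], 7.7], [-1, [-41.0, 24.3, -0.0], 7.7], [-1, [-39.3, 26.5, -0.0], 7.7], [-1, [-37.5, 28.6, -0.0], 7.7], [-1, [-35.6, 30.6, -0.0], 7.7], [-1, [-33.5, 32.4, 1.4], 7.7]]
[[-1, [-31.4, 34.1, 8.8], 7.7], [-1, [-29.2, 35.7, 8.8], 1.1], [-1, [-31.0, 33.8, 8.8], -0.0], [-1, [-33.2, 31.2, 8.8], -0.0], [-1, [-35.3, 28.4, 8.8], -0.0], [-1, [-37.1, 25.5, 8.8], -0.0], [-1, [-38.7, 22.5, 8.8], -0.0], [-1, [-40.1, 19.4, 8.8], -0.0]]
```

Candidates for the loose stop: grey (458,305) in top, which is my choice; pink (431,255) and yellow (503,333), excluded by colour; fitted greys (269,222) and (352,250) on the rail. The close crop confirms it, with the black foot end facing +x. Moving over.

```bash
python3 -m pendant '[[-1,[-50.5,-5.8,0],7.7],[-1,[-50.3,-2.5,0],7.7],[-1,[-50,0.5,0],7.7],[-1,[-50,3.4,0],7.7],[-1,[-49,6,0],7.7],[-1,[-48.5,9,0],7.7],[-1,[-47.5,12,0],7.7],[-1,[-46.5,14.5,0],7.7]]'; python3 -m pendant '[[-1,[-45.5,17,0],7.7],[-1,[-44,19.5,0],7.7],[-1,[-42.5,22,0],7.7],[-1,[-41,24,0],7.7],[-1,[-39,26.5,0],7.7],[-1,[-37.5,28.5,0],7.7],[-1,[-35.5,30.5,0],7.7],[-1,[-33.5,32.5,1.5],7.7]]'
cat > next.py <<'E'
import sys,json
from bench import r
from plan import *
def straight(P,az,n,jaw,prof=None):
    o=r.get_obs(); a0,M=tool_yaw(o); p=np.array(o['tcp_pos']); d=(az-a0+180)%360-180
    pts=[(p+(np.array(P)-p)*i/n,a0+d*i/n) for i in range(1,n+1)]
    print("at",p.round(1),"az",round(a0,1),"t",round(o['time'],2),"F",o['wrist_force'].round(1),"T",o['ft_torque'].round(2),"w",round(o['grip_width'],1),"zax",M[:,2].round(3))
    print(json.dumps(plan(o,pts,jaw)))
E
python3 - <<'E'
from next import *
straight([486.4,-333.2,150],-62.7,14,-1)
E
```

```text
time: 2.0
tcp_pos: [534.9, 357.8, 221.9]
ee_rot: [-0.001, 0.671, 0.742, 0.001]
wrist_force: [0.9, -0.6, -0.2]
grip_width: 94.0
time: 3.0
tcp_pos: [604.8, -21.5, 220.4]
ee_rot: [-0.001, 0.961, 0.276, 0.002]
wrist_force: [0.7, 0.1, -0.0]
grip_width: 93.9
at [604.8 -21.5 220.4] az -57.9 t 3.0 F [ 0.7  0.1 -0. ] T [-0.02  0.05 -0.03] w 93.9 zax [ 0.003  0.003 -1.   ]
[[-1, [-19.0, 14.4, 5.0], 0.3], [-1, [-18.9, 14.5, 5.0], 0.3], [-1, [-18.8, 14.6, 5.0], 0.3], [-1, [-18.7, 14.7, 5.0], 0.3], [-1, [-18.6, 14.8, 5.0], 0.3], [-1, [-18.6, 14.9, 5.0], 0.3], [-1, [-18.5, 15.0, 5.0], 0.3], [-1, [-18.4, 15.2, 5.0], 0.3], [-1, [-18.3, 15.3, 5.0], 0.3], [-1, [-18.2, 15.4, 5.0], 0.3], [-1, [-18.1, 15.5, 5.0], 0.3], [-1, [-18.0, 15.6, 5.0], 0.3], [-1, [-17.9, 15.7, 5.0], 0.3], [-1, [-17.8, 15.8, 5.0], 0.3]]
```

```bash
python3 -m pendant '[[-1,[-38,28.5,10],0.6],[-1,[-38,28.5,10],0.6],[-1,[-37.5,29,10],0.6],[-1,[-37,30,10],0.6],[-1,[-37,30.5,10],0.6],[-1,[-36,31,10],0.6],[-1,[-36,31,10],0.6],[-1,[0,0,0],0]]'
python3 - <<'E'
from next import *
straight([486.4,-333.2,62],-62.7,6,-0.2)
for n in("top","scene"): cv2.imwrite(f"pics/a_{n}.png",r.capture(n))
E
```

```text
time: 4.0
tcp_pos: [480.2, -344.6, 148.1]
ee_rot: [-0.0, 0.972, 0.237, 0.003]
wrist_force: [-0.1, 0.7, -0.5]
grip_width: 94.1
at [ 480.2 -344.6  148.1] az -62.6 t 4.0 F [-0.1  0.7 -0.5] T [-0.04  0.1   0.02] w 94.1 zax [ 0.006  0.002 -1.   ]
[[-0.2, [1.8, -1.2, 14.4], 0.0], [-0.2, [1.8, -1.2, 14.4], 0.0], [-0.2, [1.8, -1.2, 14.4], 0.0], [-0.2, [1.8, -1.2, 14.4], 0.0], [-0.2, [1.8, -1.2, 14.4], 0.0], [-0.2, [1.8, -1.2, 14.4], 0.0]]
```

View pics/a_scene.png

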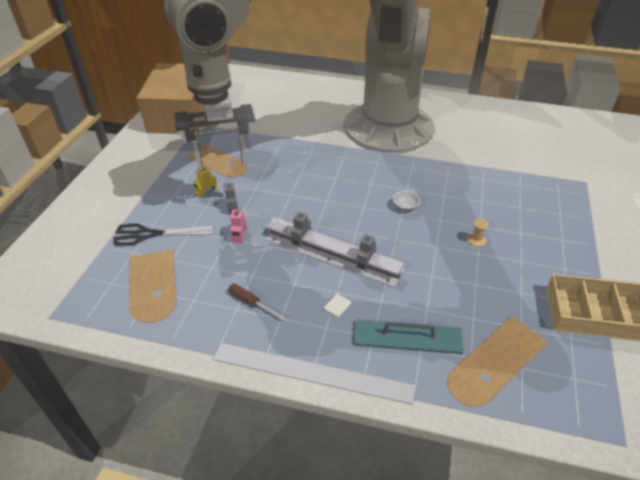

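View pics/a_top.png

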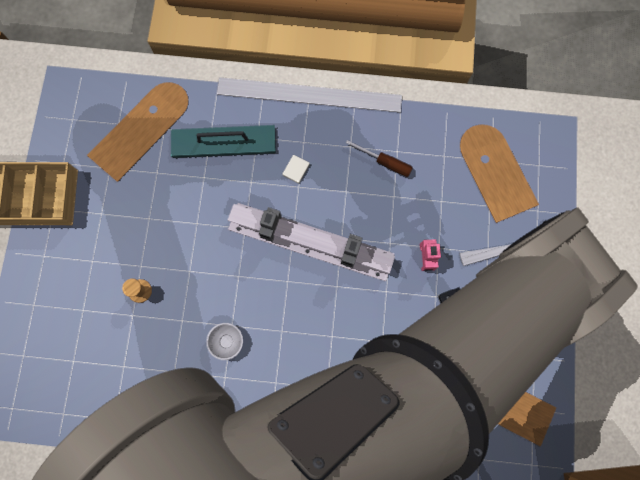

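Run:
```python
from bench import r
from h import *
o=r.get_obs(); M=Q(o['ee_rot']); c=Cam(r,"scene")
im=cv2.imread("pics/a_scene.png"); roi=(165,95,275,220); S=4.7
a=cv2.resize(im[roi[1]:roi[3],roi[0]:roi[2]],None,fx=S,fy=S,interpolation=cv2.INTER_CUBIC)
for sgn in(-1,1):
    for zz in(17,-21):
        for yy in (47,59.5):
          for xx in(-8,8):
            P=o['tcp_pos']+M@np.array([xx,sgn*yy,zz]); uv=c.proj(P)[0]; 
            q=(uv-[roi[0],roi[1]])*S; cv2.circle(a,tuple(map(int,q)),2,(0,0,255),-1)
cv2.imwrite("pics/a_fing.png",a)
```

```text
(no output)
```

View pics/a_fing.png

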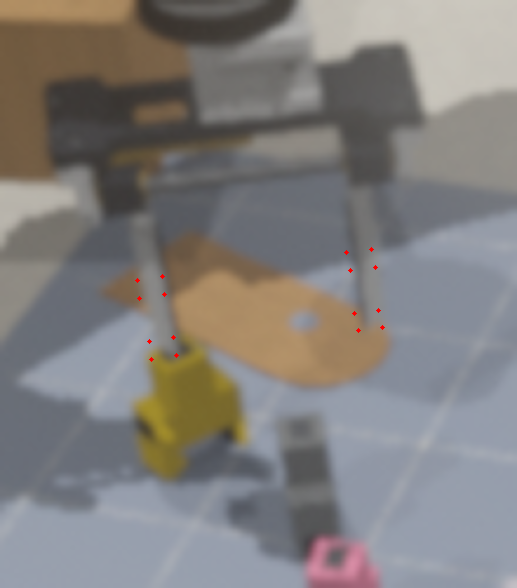

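```bash
python3 -m pendant '[[-0.2,[3,-2,14],0],[-0.2,[3,-2,14],0],[-0.2,[2,-1.5,14],0],[-0.2,[1,-1,14],0],[-0.2,[0.5,0,14],0],[-0.2,[0,0,12],0],[-0.2,[0,0,0],0],[-0.2,[0,0,0],0]]'
python3 - <<'E'
from next import *
straight([486,-334,64],-62.7,2,-0.2)
cv2.imwrite("pics/b_scene.png",cv2.resize(r.capture("scene")[95:220,165:275],None,fx=4.7,fy=4.7,interpolation=cv2.INTER_CUBIC))
E
```

```text
time: 5.1
tcp_pos: [490.9, -326.1, 59.9]
ee_rot: [-0.002, 0.97, 0.242, 0.004]
wrist_force: [-0.4, -0.2, 0.3]
grip_width: 56.4
at [ 490.9 -326.1   59.9] az -62.0 t 5.1 F [-0.4 -0.2  0.3] T [-0.08  0.14 -0.03] w 56.4 zax [ 0.006  0.005 -1.   ]
[[-0.2, [-4.0, 2.3, -2.1], 0.4], [-0.2, [-4.0, 2.4, -2.1], 0.4]]
```

View pics/b_scene.png

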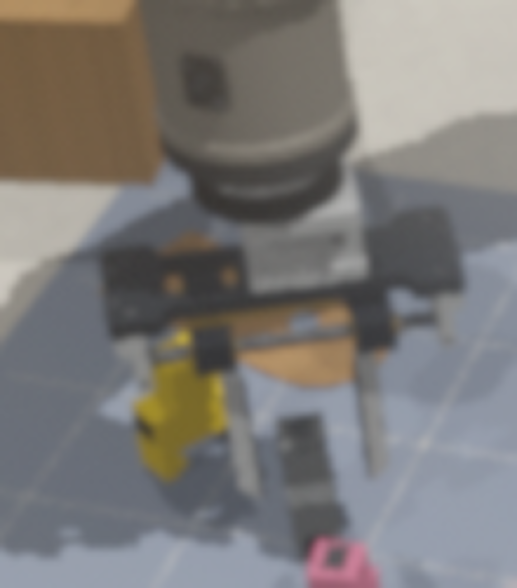

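```bash
python3 -m pendant '[[-0.2,[-4,2.4,-1],0.3],[-0.2,[-4,2.3,-1],0.3],[-0.2,[0,0,0],0],[-0.2,[0,0,0],0],[-0.2,[0,0,0],0],[-0.2,[0,0,0],0],[-0.2,[0,0,0],0],[-0.2,[0,0,0],0]]'
python3 - <<'E'
from next import *
straight([486,-334,64],-62.7,1,-0.2)
E
```

```text
time: 6.15
tcp_pos: [486.2, -334.8, 63.1]
ee_rot: [-0.001, 0.972, 0.236, 0.005]
wrist_force: [-0.0, 1.1, -0.2]
grip_width: 56.5
at [ 486.2 -334.8   63.1] az -62.6 t 6.15 F [-0.   1.1 -0.2] T [-0.06  0.13 -0.03] w 56.5 zax [ 0.008  0.004 -1.   ]
[[-0.2, [0.2, -0.8, -0.9], 0.1]]
```

```bash
python3 -m pendant '[[0.2,[0,0,0],0],[0.3,[0,0,0],0],[0.5,[0,0,0],0],[1,[0,0,0],0],[1,[0,0,0],0],[1,[0,0,0],0],[1,[0,0,0],0],[1,[0,0,0],0]]'
python3 - <<'E'
from next import *
straight([486,-334,64],-62.7,1,1)
cv2.imwrite("pics/c_scene.png",cv2.resize(r.capture("scene")[95:220,165:275],None,fx=4.7,fy=4.7,interpolation=cv2.INTER_CUBIC))
E
```

```text
time: 7.15
tcp_pos: [486.2, -334.7, 63.1]
ee_rot: [-0.001, 0.972, 0.237, 0.005]
wrist_force: [-0.4, -0.1, -0.1]
grip_width: 25.6
at [ 486.2 -334.7   63.1] az -62.6 t 7.15 F [-0.4 -0.1 -0.1] T [-0.01  0.14 -0.03] w 25.6 zax [ 0.008  0.005 -1.   ]
[[1, [0.1, -0.7, -0.9], 0.1]]
```

View pics/c_scene.png

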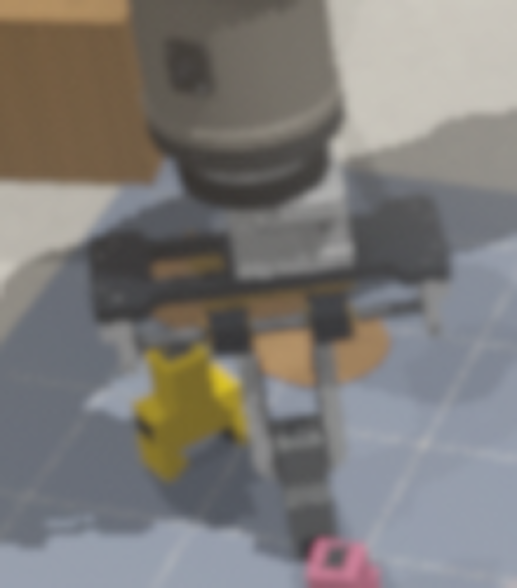

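```bash
python3 -m pendant '[[1,[0,0,1],0],[1,[0,0,1],0],[1,[0,0,1],0],[1,[0,0,1],0],[1,[0,0,1],0],[1,[0,0,1],0],[1,[0,0,1],0],[1,[0,0,1],0]]'
python3 - <<'E'
from next import *
straight([486,-334,64],-62.7,1,1)
E
```

```text
time: 8.2
tcp_pos: [486.5, -334.8, 62.9]
ee_rot: [-0.004, 0.972, 0.236, 0.008]
wrist_force: [-6.0, 6.0, 23.0]
grip_width: 25.8
at [ 486.5 -334.8   62.9] az -62.7 t 8.2 F [-6.  6. 23.] T [1.31 1.73 0.05] w 25.8 zax [ 0.013  0.011 -1.   ]
[[1, [-0.1, -1.0, -1.1], 0.0]]
```

```bash
python3 -m pendant '[[1,[-4.2,0,-1.2],0],[1,[-4.3,0,-0.9],0],[1,[-4.4,0,-0.6],0],[1,[-4.4,0,-0.3],0],[1,[0,0,0],0],[1,[0,0,0],0],[1,[0,0,0],0],[1,[0,0,0],0]]'
python3 - <<'E'
from next import *
straight([486,-334,64],-62.7,1,1)
cv2.imwrite("pics/d_scene.png",cv2.resize(r.capture("scene")[95:220,165:275],None,fx=4.7,fy=4.7,interpolation=cv2.INTER_CUBIC))
E
```

```text
time: 9.2
tcp_pos: [470.0, -343.1, 65.4]
ee_rot: [-0.004, 0.972, 0.236, 0.007]
wrist_force: [1.0, 0.9, -2.0]
grip_width: 26.0
at [ 470.  -343.1   65.4] az -62.7 t 9.2 F [ 1.   0.9 -2. ] T [-0.07  0.13 -0.02] w 26.0 zax [ 0.012  0.011 -1.   ]
[[1, [18.4, -0.7, 1.4], 0.0]]
```

View pics/d_scene.png

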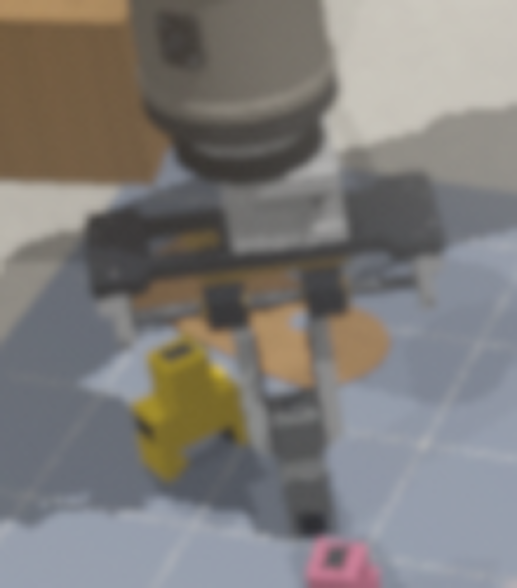

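```bash
cat >> model.py <<'E'
FOOT=(15,27,-5,5,2,16)
def pose6(P,org,yaw,tilt,piv=np.zeros(3)):
    """org: world pos of block-frame pivot point piv; tilt>0 foot(+x) end up, deg"""
    A=R.from_euler('ZY',[yaw,-tilt],degrees=True).as_matrix()
    return (P-piv)@A.T+np.array(org)
def draw(im,cam,roi,S,org,yaw,tilt,piv,shift=(0,0),boxes=None):
    cols=[(0,255,0),(0,255,255),(255,0,0),(255,0,0),(0,0,255),(0,0,255),(255,0,255)]
    for k,b in enumerate(boxes or BOX+[FOOT]):
        uv=(cam.proj(pose6(corners(b),org,yaw,tilt,piv))+np.array(shift)-[roi[0],roi[1]])*S
        for i in range(8):
            for j in range(i):
                if bin(i^j).count('1')==1: cv2.line(im,tuple(map(int,uv[i])),tuple(map(int,uv[j])),cols[k%7],1)
E
python3 - <<'E'
from bench import r
from model import *
o=r.get_obs(); im=r.capture("scene"); cv2.imwrite("pics/d_full.png",im); c=Cam(r,"scene")
roi=(215,160,250,222); S=8.5
outs=[]
for t in(0,8,16,24):
    a=cv2.resize(im[roi[1]:roi[3],roi[0]:roi[2]],None,fx=S,fy=S,interpolation=cv2.INTER_CUBIC)
    a=np.clip(a*1.3,0,255).astype(np.uint8)
    if t>0 or 1:
        draw(a,c,roi,S,o['tcp_pos']+[0,0,-4],27.3,t,np.array([0,0,59.]),shift=(2,0.5))
    outs.append(a)
f=np.hstack(outs); f=cv2.resize(f,None,fx=.66,fy=.66); cv2.imwrite("pics/d_fit.png",f); print(f.shape)
E
```

```text
(348, 787, 3)
```

View pics/d_fit.png

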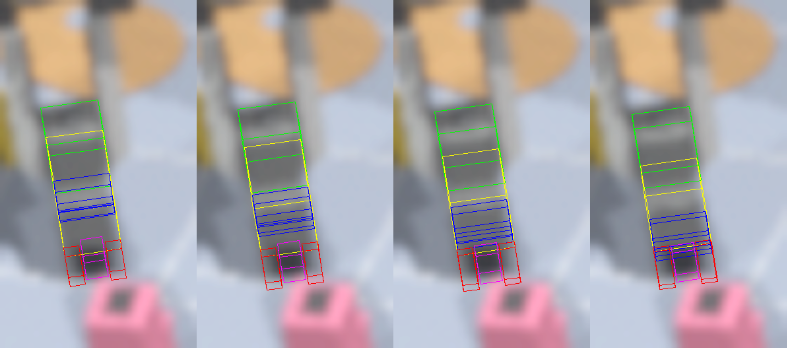

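```bash
cat >> model.py <<'E'
def quads():
    q=lambda *p: np.array(p,float)
    return [q((-14,-13,72),(14,-13,72),(14,13,72),(-14,13,72)), q((14,-13,44),(28,-13,44),(28,13,44),(14,13,44)), q((28,-13,18),(28,13,18),(28,13,44),(28,-13,44)), q((28,-13,0),(28,-6,0),(28,-6,18),(28,-13,18)), q((28,6,0),(28,13,0),(28,13,18),(28,6,18))]
def drawq(im,cam,roi,S,org,yaw,tilt,piv,shift=(0,0)):
    for k,q in enumerate(quads()):
        uv=(cam.proj(pose6(q,org,yaw,tilt,piv))+np.array(shift)-[roi[0],roi[1]])*S
        cv2.polylines(im,[uv.astype(np.int32)],True,[(0,255,0),(0,255,255),(255,255,0),(0,0,255),(0,0,255)][k],1)
E
python3 - <<'E'
from bench import r
from model import *
o=r.get_obs(); im=cv2.imread("pics/d_full.png"); c=Cam(r,"scene")
roi=(219,168,244,220); S=11
outs=[]
for t in(None,0,10,20):
    a=cv2.resize(im[roi[1]:roi[3],roi[0]:roi[2]],None,fx=S,fy=S,interpolation=cv2.INTER_CUBIC)
    a=np.clip((a-40.)*2,0,255).astype(np.uint8)
    if t is not None: drawq(a,c,roi,S,o['tcp_pos']+[0,0,-4],27.3,t,np.array([0,0,59.]),shift=(2,0))
    outs.append(a)
f=np.hstack(outs); f=f[:, :]; f=cv2.resize(f,None,fx=.72,fy=1); cv2.imwrite("pics/d_fit2.png",f); print(f.shape)
E
```

```text
(572, 792, 3)
```

View pics/d_fit2.png

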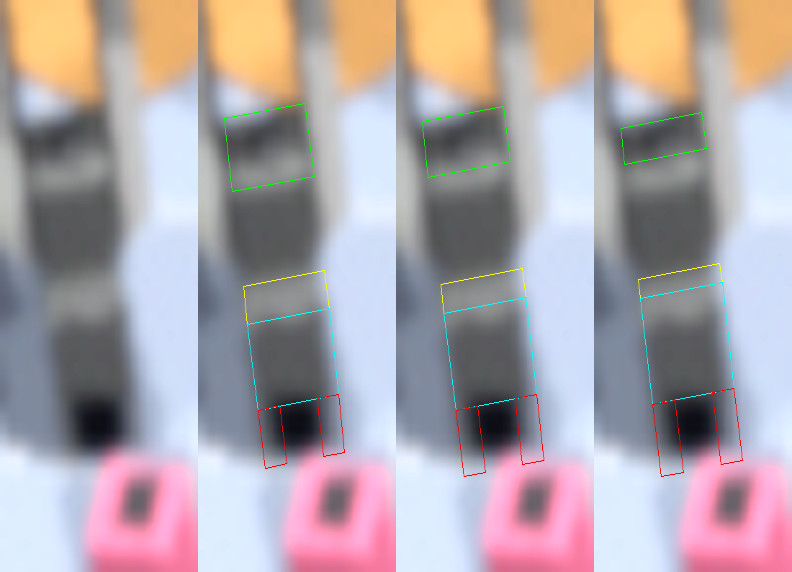

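Image check: the grip moved, but the block slid flat without tilting (the 0° model fits best). Pad torsion beats table friction, so I'll carry it to free table in front of the rail. There I'll regrasp on a small patch at the hook-side top corner, so that pressing the legs on the flange tilts it with little force.

Run:
```python
from next import *
o=r.get_obs(); p=o['tcp_pos']
pts=[(p+[0,0,20],-62.7),(p+[0,0,40],-62.7)]
q=p+[0,0,40]
for i in range(1,11): pts.append((q+(np.array([478,-150,100])-q)*i/10,-62.7-39.6*min(1,i/8)))
L=plan(o,pts,1); print(json.dumps(L[:8])); print(json.dumps(L[8:])); print(o['qpos'].round(2))
```

```text
[[1, [0.0, 0.0, -20.0], 0.0], [1, [0.0, 0.0, -20.0], -0.0], [1, [9.6, -16.8, 0.5], 4.9], [1, [8.1, -17.5, 0.5], 4.9], [1, [6.5, -18.2, 0.5], 4.9], [1, [4.9, -18.7, 0.5], 4.9], [1, [3.3, -19.0, 0.5], 4.9], [1, [1.7, -19.3, 0.5], 4.9]]
[[1, [-0.0, -19.3, 0.5], 4.9], [1, [-1.7, -19.3, 0.5], 5.0], [1, [-3.3, -19.0, 0.5], -0.0], [1, [-3.3, -19.0, 0.5], -0.0]]
[ 0.02  0.56  0.67  1.98 -0.51  0.78 -0.1 ]
```

```bash
python3 -m pendant '[[1,[0,0,-20],0],[1,[0,0,-20],0],[1,[9.5,-17,0.5],5],[1,[8,-17.5,0.5],5],[1,[6.5,-18,0.5],5],[1,[5,-18.5,0.5],5],[1,[3.5,-19,0.5],5],[1,[1.5,-19,0.5],5]]'
python3 - <<'E'
from next import *
straight([478,-150,80],-102.3,4,1)
E
```

```text
time: 10.3
tcp_pos: [477.6, -227.8, 115.9]
ee_rot: [-0.006, 0.999, -0.033, 0.011]
wrist_force: [-1.9, -0.9, -2.3]
grip_width: 25.4
at [ 477.6 -227.8  115.9] az -93.8 t 10.3 F [-1.9 -0.9 -2.3] T [-0.01  0.16  0.01] w 25.4 zax [ 0.022  0.01  -1.   ]
[[1, [-1.2, -19.4, 9.0], 2.1], [1, [-1.9, -19.3, 9.0], 2.1], [1, [-2.6, -19.3, 9.0], 2.1], [1, [-3.3, -19.2, 9.0], 2.1]]
```

```bash
python3 -m pendant '[[1,[-1,-16,7],2],[1,[-2,-16,7],2],[1,[-2.5,-16,7],2],[1,[-3,-15,6],2],[1,[0,0,0],0],[1,[0,0,0],0],[1,[0,0,0],0],[1,[0,0,0],0]]'
python3 - <<'E'
from next import *
straight([478,-150,66],-102.3,2,1)
E
```

```text
time: 11.3
tcp_pos: [481.1, -161.6, 97.4]
ee_rot: [-0.009, 0.994, -0.104, 0.015]
wrist_force: [-0.9, -0.3, -1.2]
grip_width: 26.2
at [ 481.1 -161.6   97.4] az -101.9 t 11.3 F [-0.9 -0.3 -1.2] T [-0.03  0.27 -0.02] w 26.2 zax [ 0.033  0.014 -0.999]
[[1, [-2.7, -5.4, 15.7], 0.2], [1, [-2.7, -5.4, 15.7], 0.2]]
```

```bash
python3 -m pendant '[[1,[0,0,12],0],[1,[0,0,10],0],[1,[0,0,8],0],[1,[0,0,0],0],[1,[0,0,0],0],[1,[0,0,0.5],0],[1,[0,0,0.5],0],[1,[0,0,0],0]]'
python3 - <<'E'
from next import *
straight([478,-150,66],-102.3,2,1)
E
```

```text
time: 12.3
tcp_pos: [481.9, -161.8, 64.0]
ee_rot: [-0.009, 0.994, -0.104, 0.015]
wrist_force: [-0.4, -0.4, -2.2]
grip_width: 26.2
at [ 481.9 -161.8   64. ] az -102.0 t 12.3 F [-0.4 -0.4 -2.2] T [-0.06  0.21  0.01] w 26.2 zax [ 0.032  0.014 -0.999]
[[1, [-3.1, -5.4, -1.0], 0.2], [1, [-3.1, -5.4, -1.0], 0.2]]
```

```bash
python3 -m pendant '[[1,[0,0,0.5],0],[1,[0,0,0.5],0],[1,[0,0,0.5],0],[1,[0,0,0.3],0],[0.4,[0,0,0],0],[0.25,[0,0,0],0],[0.15,[0,0,0],0],[0.15,[0,0,0],0]]'
python3 - <<'E'
from next import *
straight([478,-150,66],-102.3,2,1)
im=r.capture("scene"); cv2.imwrite("pics/e_scene.png",cv2.resize(im[120:290,220:390],None,fx=3.4,fy=3.4,interpolation=cv2.INTER_CUBIC))
cv2.imwrite("pics/e_full.png",im)
E
```

```text
time: 13.3
tcp_pos: [482.9, -161.9, 63.2]
ee_rot: [-0.009, 0.994, -0.104, 0.016]
wrist_force: [-0.2, -0.7, 0.8]
grip_width: 40.0
at [ 482.9 -161.9   63.2] az -102.0 t 13.3 F [-0.2 -0.7  0.8] T [ 0.    0.18 -0.  ] w 40.0 zax [ 0.034  0.015 -0.999]
[[1, [-3.6, -5.3, -1.4], 0.2], [1, [-3.6, -5.3, -1.4], 0.2]]
```

View pics/e_scene.png

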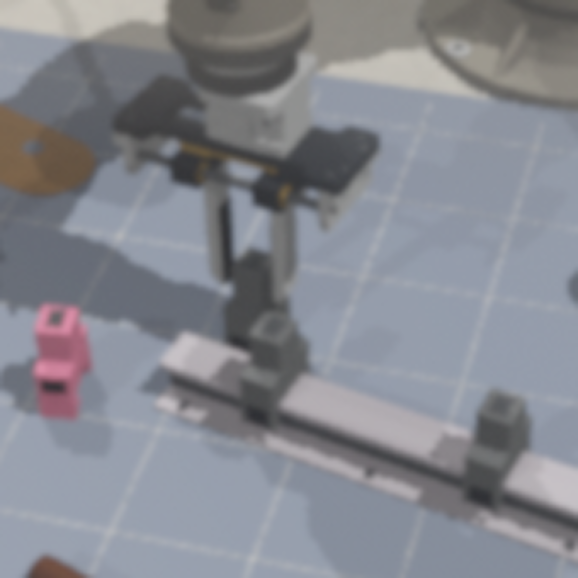

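```bash
python3 -m pendant '[[0.15,[0,0,-6],0],[0.15,[0,0,-6],0],[0.15,[0,0,-4],0],[0.15,[-5,0,0],0],[0.15,[-5,0,0],0],[0.15,[-4,0,0],0],[0.15,[0,0,0],0],[0.15,[0,0,0],0]]'
python3 - <<'E'
from next import *
straight([467.8,-158.6,79.5],-102.3,1,.15)
E
```

```text
time: 14.35
tcp_pos: [467.4, -158.9, 79.9]
ee_rot: [-0.009, 0.994, -0.104, 0.016]
wrist_force: [-1.2, -0.5, 0.6]
grip_width: 39.9
at [ 467.4 -158.9   79.9] az -102.0 t 14.35 F [-1.2 -0.5  0.6] T [-0.05  0.14 -0.  ] w 39.9 zax [ 0.034  0.015 -0.999]
[[0.15, [0.4, -0.4, 0.4], 0.3]]
```

```bash
python3 -m pendant '[[0.3,[0,0,0],0],[0.4,[0,0,0],0],[1,[0,0,0],0],[1,[0,0,0],0],[1,[0,0,0],0],[1,[0,0,0],0],[1,[0,0,-5],0],[1,[0,0,-5],0]]'
python3 - <<'E'
from next import *
straight([467.8,-158.6,79.5],-102.3,1,.15)
im=r.capture("scene"); cv2.imwrite("pics/f_full.png",im)
cv2.imwrite("pics/f_scene.png",cv2.resize(im[120:290,220:390],None,fx=3.4,fy=3.4,interpolation=cv2.INTER_CUBIC))
E
```

```text
time: 15.35
tcp_pos: [466.9, -159.2, 90.1]
ee_rot: [-0.009, 0.994, -0.104, 0.016]
wrist_force: [-0.0, -0.0, -2.1]
grip_width: 25.4
at [ 466.9 -159.2   90.1] az -102.0 t 15.35 F [-0.  -0.  -2.1] T [0.02 0.26 0.03] w 25.4 zax [ 0.033  0.015 -0.999]
[[0.15, [0.8, -0.8, 10.6], 0.3]]
```

View pics/f_scene.png

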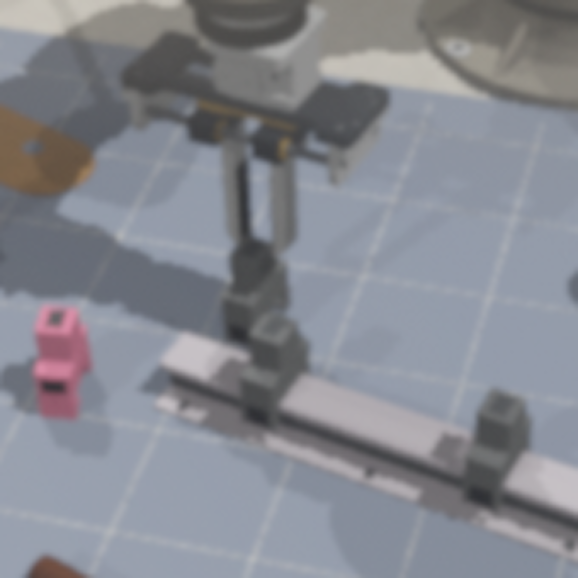

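Run:
```python
from bench import r
from model import *
import pickle
from scipy.optimize import minimize
o=pickle.load(open("obs0.pkl","rb"))
C={'top':Cam(r,"top"),'scene':Cam(r,"scene")}
R_={'top':(220,190,405,290),'scene':(258,200,412,295)}
M={n:o[n,"rail"][0]["region"][q[1]:q[3],q[0]:q[2]].astype(float) for n,q in R_.items()}
class Sh:
    def __init__(s,c,sh): s.c=c;s.sh=np.array(sh)
    def proj(s,P): return s.c.proj(P)+s.sh-0.5
def cost(v,w,sh,H):
    return np.abs(sil(Sh(C[w],sh),[v[0],v[1],0,v[2]],sc=4,boxes=railboxes(v[3] if H is None else H),roi=R_[w])-M[w]).sum()
for w,sh in (("top",(0,0)),("scene",(0,0)),("scene",(2,0))):
  for H in (None,31,34,37):
    x0=np.array([584,-39,np.radians(-12.3),33.]); sx=[x0]+[x0+np.eye(4)[i]*[5,5,.05,3][i] for i in range(4)]
    q=minimize(cost,x0,args=(w,sh,H),method="Nelder-Mead",options=dict(initial_simplex=sx))
    print(w,sh,H,q.x[:2].round(1),np.degrees(q.x[2]).round(2),q.x[3].round(1),round(q.fun))
ob=r.get_obs()
im=cv2.imread("pics/f_full.png"); roi=(275,172,310,232); roi=(278,180,308,232); S=11; outs=[]
for t,sh in((0,(2,0)),(2,(2,0)),(2,(1,0))):
    a=cv2.resize(im[roi[1]:roi[3],roi[0]:roi[2]],None,fx=S*.75,fy=S,interpolation=cv2.INTER_CUBIC)
    outs.append(np.clip((a-40.)*2,0,255).astype(np.uint8))
cv2.imwrite("pics/f_fit.png",np.hstack(outs))
for P in ([466.9,-159.2,90],):print(C['scene'].proj(P))
```

```text
top (0, 0) None [587.2 -39.4] -12.36 33.8 206
top (0, 0) 31 [587.3 -39.4] -12.37 33.9 190
top (0, 0) 34 [587.2 -39.5] -12.31 34.0 207
top (0, 0) 37 [587.2 -40.5] -12.32 33.6 229
scene (0, 0) None [583.2 -35.5] -12.23 33.1 170
scene (0, 0) 31 [582.  -35.8] -12.12 34.7 187
scene (0, 0) 34 [583.7 -35.4] -12.32 33.4 175
scene (0, 0) 37 [584.9 -35.7] -12.32 33.3 237
scene (2, 0) None [584.5 -39.8] -12.2 33.4 172
scene (2, 0) 31 [583.3 -40.6] -12.11 36.8 188
scene (2, 0) 34 [584.8 -39.6] -12.23 35.0 176
scene (2, 0) 37 [585.8 -40.2] -12.17 34.4 238
[[295.540656   187.17438413]]
```

Run:
```python
from next import *
o=r.get_obs(); p=o['tcp_pos']; e=np.array([563.8,-34.9,185]); m=np.array([e[0]-20,-75,185.])
q=p+[0,0,60]
pts=[(p+[0,0,30],-102),(q,-102)]+[(q+(e-q)*i/6,-102.3) for i in range(1,7)]
print(json.dumps(plan(o,pts,1)))
```

```text
[[1, [0.0, 0.0, -30.0], 0.0], [1, [0.0, 0.0, -30.0], 0.0], [1, [11.5, -23.6, -5.7], 0.3], [1, [11.3, -23.7, -5.7], -0.0], [1, [11.3, -23.7, -5.7], -0.0], [1, [11.3, -23.7, -5.7], -0.0], [1, [11.3, -23.7, -5.7], -0.0], [1, [11.3, -23.7, -5.7], -0.0]]
```

```bash
python3 -m pendant '[[1,[0,0,-30],0],[1,[0,0,-30],0],[1,[12,-24,-8],0.3],[1,[11.5,-24,-4],0],[1,[11.5,-24,-2],0],[1,[11.5,-24,0],0],[1,[11.5,-24,0],0],[1,[9,-20,0],0]]'
python3 - <<'E'
from next import *
straight([563.8,-34.9,130],-102.3,6,1)
E
```

```text
time: 16.4
tcp_pos: [562.6, -34.1, 173.4]
ee_rot: [-0.01, 0.994, -0.109, 0.016]
wrist_force: [0.1, -0.9, -2.3]
grip_width: 25.1
at [562.6 -34.1 173.4] az -102.5 t 16.4 F [ 0.1 -0.9 -2.3] T [-0.03  0.19  0.04] w 25.1 zax [ 0.035  0.016 -0.999]
[[1, [0.2, 0.1, 7.2], -0.0], [1, [0.2, 0.1, 7.2], -0.0], [1, [0.2, 0.1, 7.2], -0.0], [1, [0.2, 0.1, 7.2], -0.0], [1, [0.2, 0.1, 7.2], -0.0], [1, [0.2, 0.1, 7.2], -0.0]]
```

```bash
python3 -m pendant '[[1,[0,0,10],0],[1,[0,0,10],0],[1,[0,0,10],0],[1,[0,0,9],0],[1,[0,0,0],0],[1,[0,0,0],0],[1,[0,0,0],0],[1,[0,0,0],0]]'
python3 - <<'E'
from next import *
straight([563.8,-34.9,130],-102.3,6,1)
for n in("top","scene"):
    cv2.imwrite(f"pics/g_{n}.png",r.capture(n))
im=cv2.imread("pics/g_scene.png"); cv2.imwrite("pics/g_sc2.png",cv2.resize(im[150:285,270:400],None,fx=4.4,fy=4.4,interpolation=cv2.INTER_CUBIC))
E
```

```text
time: 17.4
tcp_pos: [563.7, -34.4, 131.5]
ee_rot: [-0.009, 0.994, -0.11, 0.016]
wrist_force: [-0.2, 0.1, -2.2]
grip_width: 25.2
at [563.7 -34.4 131.5] az -102.6 t 17.4 F [-0.2  0.1 -2.2] T [-0.05  0.2   0.04] w 25.2 zax [ 0.034  0.015 -0.999]
[[1, [0.0, 0.1, 0.3], -0.0], [1, [0.0, 0.1, 0.3], -0.0], [1, [0.0, 0.1, 0.3], -0.0], [1, [0.0, 0.1, 0.3], -0.0], [1, [0.0, 0.1, 0.3], -0.0], [1, [0.0, 0.1, 0.3], -0.0]]
```

View pics/g_sc2.png

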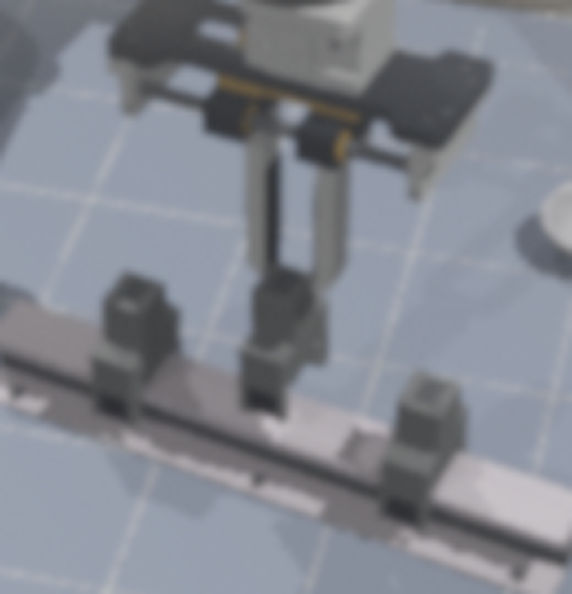

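View pics/g_top.png

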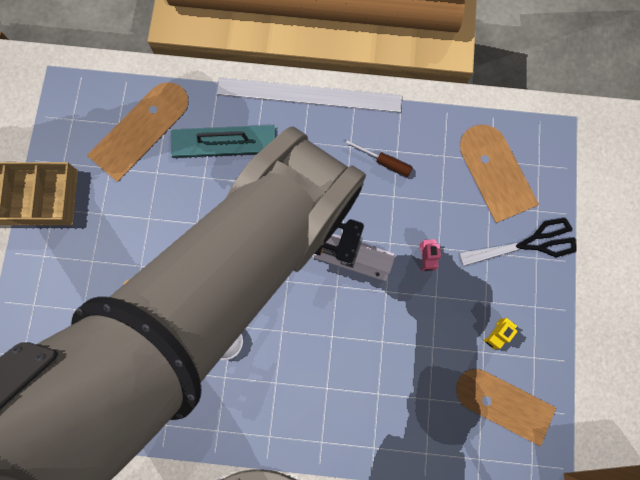

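```bash
cat > ov.py <<'E'
from bench import r
from model import *
RC=np.array([584.5,-39.8,0]); RY=-12.25; H=33.4; SH=(2,0)
def rw(x,y,z=0): 
    a=np.radians(RY); return RC+[x*np.cos(a)-y*np.sin(a),x*np.sin(a)+y*np.cos(a),z]
def show(im,name,roi,S,org,yaw,tilt,piv,gain=1.6,rail=True):
    c=Cam(r,"scene"); a=cv2.resize(im[roi[1]:roi[3],roi[0]:roi[2]],None,fx=S,fy=S,interpolation=cv2.INTER_CUBIC)
    a=np.clip((a-30.)*gain,0,255).astype(np.uint8); b=a.copy()
    drawq(b,c,roi,S,org,yaw,tilt,np.array(piv,float),SH)
    if rail:
        for (x0,y0,x1,y1) in [(-18,-170,-18,170),(18,-170,18,170)]:
            uv=(c.proj([rw(x0,y0,H),rw(x1,y1,H)])+SH-[roi[0],roi[1]])*S
            cv2.line(b,tuple(map(int,uv[0])),tuple(map(int,uv[1])),(255,0,255),1)
    f=np.hstack([a,b]); 
    if f.shape[1]>800: f=cv2.resize(f,None,fx=800/f.shape[1],fy=800/f.shape[1])
    cv2.imwrite(name,f)
E
python3 - <<'E'
from ov import *
o=r.get_obs(); bx=np.array([np.cos(np.radians(-12.4)),np.sin(np.radians(-12.4)),0])
im=cv2.imread("pics/g_scene.png")
org=o['tcp_pos']+15.7*bx-[0,0,79.9]
print(org, "rail coords", (org-RC)@bx, (org-RC)@np.array([-bx[1],bx[0],0]))
show(im,"pics/g_ov.png",(318,205,358,258),10,org,-12.4,0,[0,0,0])
E
```

```text
[578.99832177 -37.701921    51.58787999] rail coords -5.823868293986977 0.8677309223028435
```

View pics/g_ov.png

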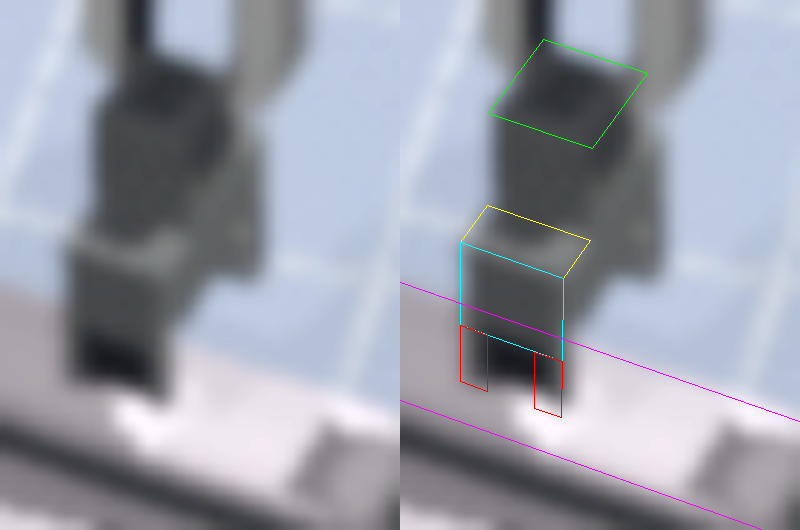

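```bash
python3 -m pendant '[[1,[0,0,5],0],[1,[0,0,5],0],[1,[0,0,3],0],[1,[0,0,0],0],[1,[0,0,0.7],0],[1,[0,0,0.7],0],[1,[0,0,0.7],0],[1,[0,0,0.7],0]]'
python3 - <<'E'
from next import *
straight([563.8,-34.9,130],-102.3,6,1)
E
```

```text
time: 18.5
tcp_pos: [564.0, -33.7, 115.2]
ee_rot: [-0.01, 0.994, -0.109, 0.016]
wrist_force: [-4.2, 2.1, 6.7]
grip_width: 25.1
at [564.  -33.7 115.2] az -102.6 t 18.5 F [-4.2  2.1  6.7] T [0.2  0.97 0.  ] w 25.1 zax [ 0.033  0.016 -0.999]
[[1, [0.0, 0.2, -2.5], -0.0], [1, [0.0, 0.2, -2.5], -0.0], [1, [0.0, 0.2, -2.5], -0.0], [1, [0.0, 0.2, -2.5], -0.0], [1, [0.0, 0.2, -2.5], -0.0], [1, [0.0, 0.2, -2.5], -0.0]]
```

```bash
python3 -m pendant '[[1,[-2.5,0,2.2],0],[1,[-4.4,0,3],0],[1,[-4.4,0,3.2],0],[1,[-4.2,0,3.4],0],[1,[0,0,0],0],[1,[0,0,0],0],[1,[0,0,0],0],[1,[0,0,0],0]]'
python3 - <<'E'
from next import *
straight([563.8,-34.9,130],-102.3,6,1)
im=r.capture("scene"); cv2.imwrite("pics/h_full.png",im); cv2.imwrite("pics/h_sc.png",cv2.resize(im[175:285,280:390],None,fx=5.4,fy=5.4,interpolation=cv2.INTER_CUBIC))
E
```

```text
time: 19.5
tcp_pos: [550.4, -30.2, 104.2]
ee_rot: [-0.011, 0.994, -0.11, 0.017]
wrist_force: [-2.3, 0.2, 3.9]
grip_width: 25.5
at [550.4 -30.2 104.2] az -102.6 t 19.5 F [-2.3  0.2  3.9] T [0.11 0.49 0.05] w 25.5 zax [ 0.036  0.017 -0.999]
[[1, [2.4, 0.3, -4.3], -0.0], [1, [2.4, 0.3, -4.3], -0.0], [1, [2.4, 0.3, -4.3], -0.0], [1, [2.4, 0.3, -4.3], -0.0], [1, [2.4, 0.3, -4.3], -0.0], [1, [2.4, 0.3, -4.3], -0.0]]
```

View pics/h_sc.png

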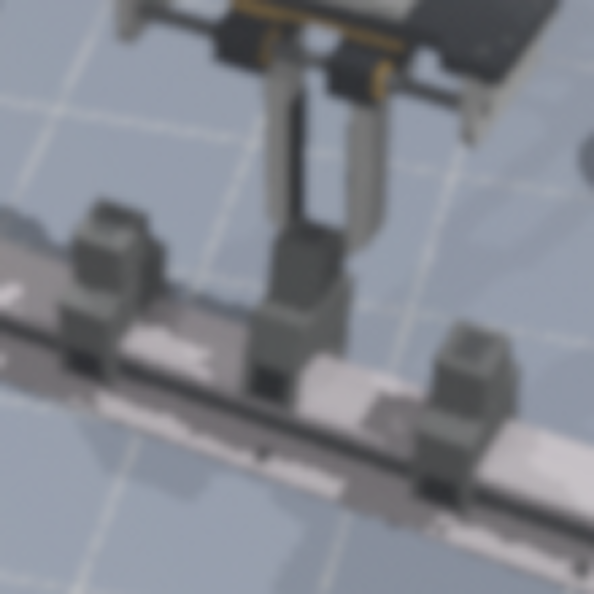

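Run:
```python
from ov import *
o=r.get_obs(); im=cv2.imread("pics/h_full.png"); a=np.radians(-12.4); bx=np.array([np.cos(a),np.sin(a),0]); by=np.array([-bx[1],bx[0],0])
print("tcp in rail",(o['tcp_pos']-RC)@bx,(o['tcp_pos']-RC)@by)
c=Cam(r,"scene"); roi=(318,212,352,254); S=8; outs=[]
for L in (11,14):
  for t in(8,16,24):
    b=cv2.resize(im[roi[1]:roi[3],roi[0]:roi[2]],None,fx=S,fy=S,interpolation=cv2.INTER_CUBIC)
    b=np.clip((b-30.)*1.7,0,255).astype(np.uint8)
    drawq(b,c,roi,S,rw(L,1.5,35),-12.4,t,np.array([21.5,0,0.]),(2.7,-0.3)); outs.append(b)
f=np.vstack([np.hstack(outs[:3]),np.hstack(outs[3:])]); f=cv2.resize(f,None,fx=.89,fy=.89); cv2.imwrite("pics/h_ov.png",f); print(f.shape)
```

```text
tcp in rail -35.400743234656694 2.0172613009484994
(598, 726, 3)
```

View pics/h_ov.png

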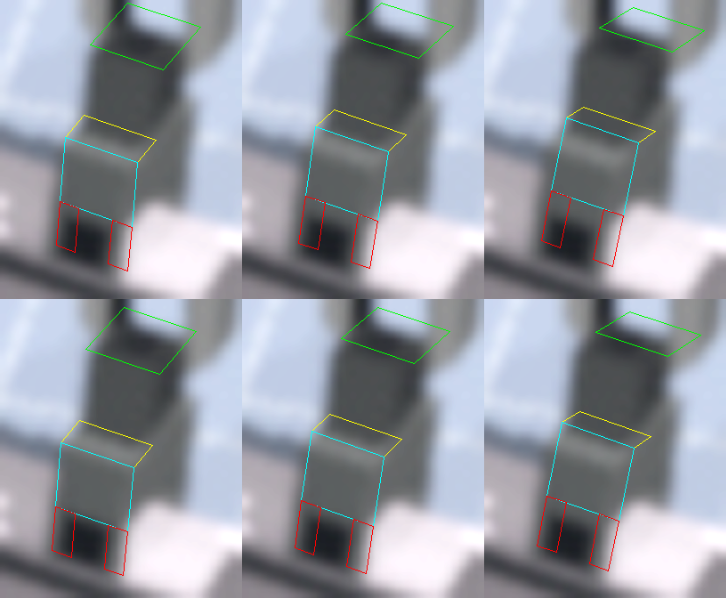

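```bash
python3 -m pendant '[[1,[-4,0,3.3],0],[1,[-4,0,3.5],0],[1,[-3.8,0,3.7],0],[1,[-3.4,0,3.9],0],[1,[-1.5,0,1.8],0],[1,[0,0,0],0],[1,[0,0,0],0],[1,[0,0,0],0]]'
python3 - <<'E'
from next import *
from ov import *
straight([563.8,-34.9,130],-102.3,6,1)
im=r.capture("scene"); cv2.imwrite("pics/i_full.png",im); 
o=r.get_obs(); a=np.radians(-12.4); bx=np.array([np.cos(a),np.sin(a),0]); by=np.array([-bx[1],bx[0],0])
print("tcp in rail",(o['tcp_pos']-RC)@bx,(o['tcp_pos']-RC)@by)
c=Cam(r,"scene"); roi=(318,212,352,254); S=8; outs=[]
for L in (11,14):
  for t in(16,24,30):
    b=cv2.resize(im[roi[1]:roi[3],roi[0]:roi[2]],None,fx=S,fy=S,interpolation=cv2.INTER_CUBIC)
    b=np.clip((b-30.)*1.7,0,255).astype(np.uint8)
    drawq(b,c,roi,S,rw(L,1.5,35),-12.4,t,np.array([21.5,0,0.]),(2.7,-0.3)); outs.append(b)
f=np.vstack([np.hstack(outs[:3]),np.hstack(outs[3:])]); f=cv2.resize(f,None,fx=.89,fy=.89); cv2.imwrite("pics/i_ov.png",f); print(f.shape)
cv2.imwrite("pics/i_sc.png",cv2.resize(im[175:285,280:390],None,fx=5.4,fy=5.4,interpolation=cv2.INTER_CUBIC))
E
```

```text
time: 20.55
tcp_pos: [534.0, -26.2, 86.4]
ee_rot: [-0.011, 0.994, -0.11, 0.017]
wrist_force: [-1.0, 0.5, 3.3]
grip_width: 25.3
at [534.  -26.2  86.4] az -102.6 t 20.55 F [-1.   0.5  3.3] T [-0.01  0.19  0.  ] w 25.3 zax [ 0.037  0.017 -0.999]
[[1, [5.2, 0.3, -7.3], -0.0], [1, [5.2, 0.3, -7.3], -0.0], [1, [5.2, 0.3, -7.3], -0.0], [1, [5.2, 0.4, -7.3], -0.0], [1, [5.2, 0.4, -7.3], -0.0], [1, [5.2, 0.4, -7.3], -0.0]]
tcp in rail -52.32754648880329 2.464937005206716
(598, 726, 3)
```

View pics/i_ov.png

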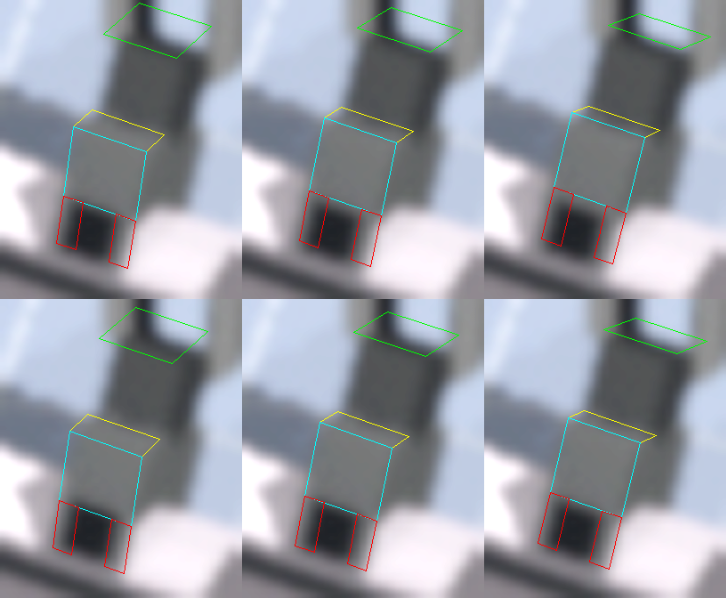

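View pics/i_sc.png

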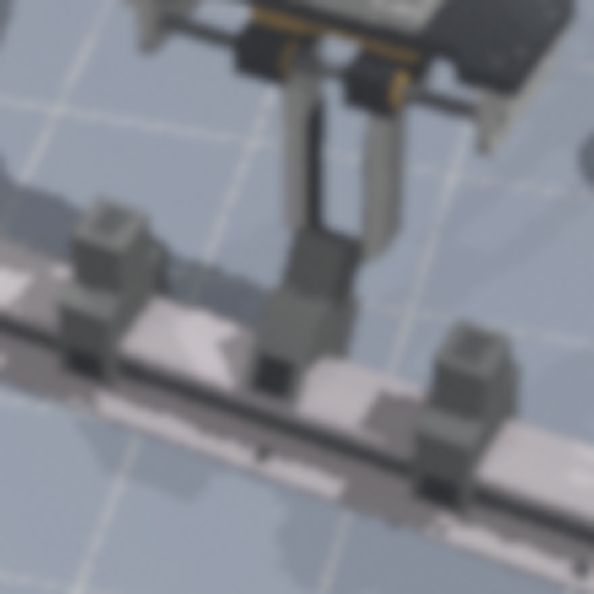

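```bash
cat > fit.py <<'E'
from ov import *
from scipy.optimize import minimize
def silw(cam,fun,boxes,roi,sc=5,shift=(2.7,-.3)):
    x0,y0,x1,y1=roi; m=np.zeros(((y1-y0)*sc,(x1-x0)*sc),np.uint8)
    for b in boxes:
        uv=((cam.proj(fun(corners(b)))+np.array(shift)-[x0,y0])*sc*16).astype(np.int32)
        cv2.fillConvexPoly(m,cv2.convexHull(uv.reshape(-1,1,2)),255,shift=4)
    return cv2.resize(m,(x1-x0,y1-y0),interpolation=cv2.INTER_AREA)/255.
def getmask(near,max_d=25):
    best=None
    for d in r.regions_of("stop","scene"):
        ys,xs=np.nonzero(d['region']); dd=np.hypot(xs.mean()-near[0],ys.mean()-near[1])
        print("cand",round(d['confidence'],2),len(xs),xs.mean().round(1),ys.mean().round(1))
        if dd<max_d and (best is None or dd<best[0]): best=(dd,d['region'])
    return None if best is None else best[1]
E
python3 - <<'E'
from fit import *
r.capture("scene"); m=getmask((335,235))
if m is not None:
    np.save("mask_i.npy",m); roi=(310,205,365,260); mm=m[roi[1]:roi[3],roi[0]:roi[2]].astype(float); c=Cam(r,"scene")
    for z in (35,):
      def cost(v):
        return np.abs(silw(c,lambda P:pose6(P,rw(v[0],v[1],z),-12.4,v[2],np.array([21.5,0,0.])),BOX,roi)-mm).sum()
      for t0 in(15,25,35):
        x0=np.array([13,1.5,t0]); q=minimize(cost,x0,method="Nelder-Mead",options=dict(initial_simplex=[x0,x0+[3,0,0],x0+[0,3,0],x0+[0,0,6]])); print(q.x.round(1),q.fun)
E
```

```text
cand 0.86 470 204.1 181.0
cand 0.71 470 336.3 232.9
cand 0.62 458 237.8 226.4
[17.8 -0.5 37.5] 89.10196078431373
[18.2 -0.6 37.2] 88.78823529411765
[17.2 -0.9 38.4] 89.24313725490197
```

Run:
```python
from fit import *
im=cv2.imread("pics/i_full.png"); c=Cam(r,"scene"); roi=(320,212,352,254); S=12; outs=[]
for L,y,t in((None,0,0),(14,1.5,26),(15.5,1,32),(17.5,0,37)):
    b=cv2.resize(im[roi[1]:roi[3],roi[0]:roi[2]],None,fx=S,fy=S,interpolation=cv2.INTER_CUBIC)
    b=np.clip((b-30.)*1.9,0,255).astype(np.uint8)
    if L: draw(b,c,roi,S,rw(L,y,35),-12.4,t,np.array([21.5,0,0.]),(2.7,-0.3),boxes=BOX[:3])
    outs.append(b)
f=np.vstack([np.hstack(outs[:2]),np.hstack(outs[2:])]); f=cv2.resize(f,None,fx=1,fy=.59); f=cv2.resize(np.hstack(outs),None,fx=.52,fy=1.1); print(f.shape); cv2.imwrite("pics/i_ov2.png",f)
```

```text
(554, 799, 3)
```

View pics/i_ov2.png

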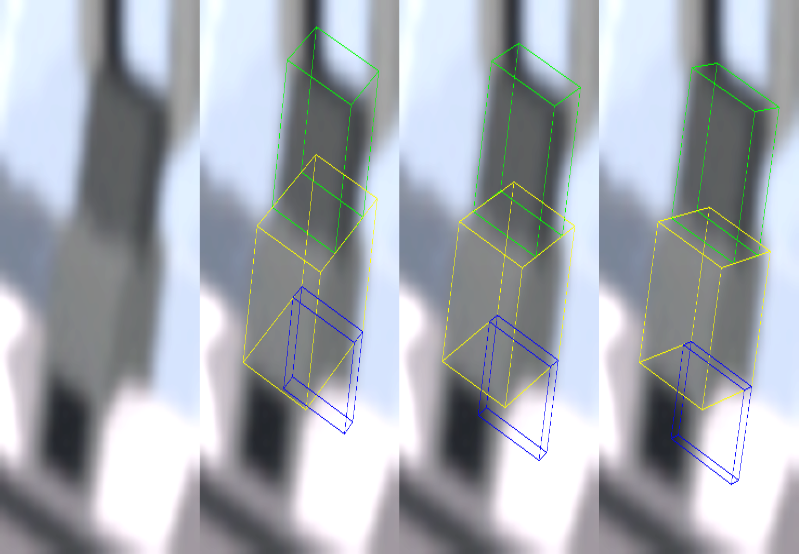

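```bash
python3 -m pendant '[[1,[0,0,-1],0],[1,[1.5,0,-0.8],0],[1,[1.5,0,-0.8],0],[1,[1.5,0,-0.8],0],[1,[1.5,0,-0.8],0],[1,[0,0,0],0],[1,[0,0,0],0],[1,[0,0,0],0]]'
python3 - <<'E'
from next import *
from fit import *
straight([563.8,-34.9,130],-102.3,6,1)
im=r.capture("scene"); cv2.imwrite("pics/j_full.png",im)
o=r.get_obs(); a=np.radians(-12.25); bx=np.array([np.cos(a),np.sin(a),0]); print("tcp in rail",(o['tcp_pos']-RC)@bx)
cv2.imwrite("pics/j_sc.png",cv2.resize(im[200:270,295:385],None,fx=8,fy=8,interpolation=cv2.INTER_CUBIC))
E
```

```text
time: 21.7
tcp_pos: [539.3, -27.5, 90.5]
ee_rot: [-0.01, 0.994, -0.109, 0.017]
wrist_force: [0.7, -0.7, -0.8]
grip_width: 25.1
at [539.3 -27.5  90.5] az -102.5 t 21.7 F [ 0.7 -0.7 -0.8] T [0.08 0.24 0.02] w 25.1 zax [ 0.035  0.017 -0.999]
[[1, [4.3, 0.3, -6.6], -0.0], [1, [4.3, 0.3, -6.6], -0.0], [1, [4.3, 0.3, -6.6], -0.0], [1, [4.2, 0.3, -6.6], -0.0], [1, [4.2, 0.3, -6.6], -0.0], [1, [4.2, 0.3, -6.6], -0.0]]
tcp in rail -46.78437221531074
```

View pics/j_sc.png

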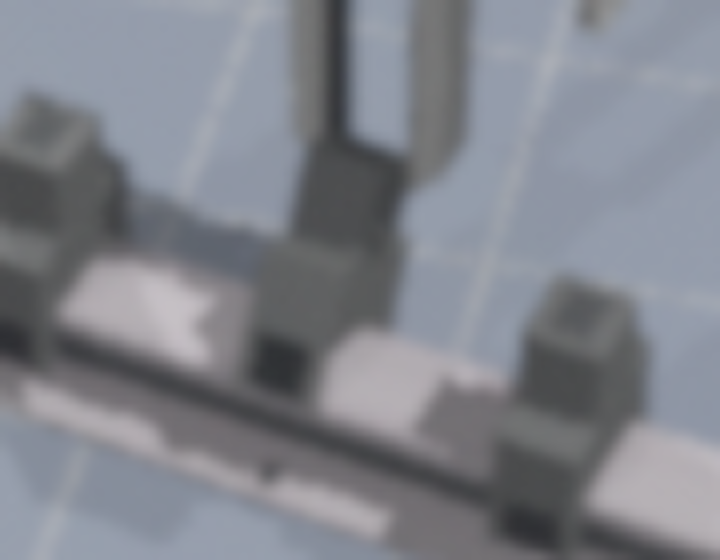

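Run:
```python
from fit import *
im=cv2.imread("pics/j_full.png"); c=Cam(r,"scene"); roi=(318,212,352,262); S=9; outs=[]
G=lambda: np.clip((cv2.resize(im[roi[1]:roi[3],roi[0]:roi[2]],None,fx=S,fy=S,interpolation=cv2.INTER_CUBIC)-30.)*1.8,0,255).astype(np.uint8)
o=r.get_obs()
# pivot: pad contact centre about tool z+12 -> block (-11,67)
M=Q(o['ee_rot'])
outs.append(G())
for L,z,t in((18,37,30),(20,37,34)):
    b=G(); draw(b,c,roi,S,rw(L,1,z),-12.3,t,np.array([21.5,0,0.]),(2.7,-0.3),boxes=BOX[:3]+BOX[4:6])
    for x in(-18,18):
        uv=(c.proj([rw(x,-40,34),rw(x,40,34)])+[2.7,-.3]-[roi[0],roi[1]])*S; cv2.line(b,tuple(map(int,uv[0])),tuple(map(int,uv[1])),(255,0,255),1)
    outs.append(b)
f=np.hstack(outs); f=cv2.resize(f,None,fx=.85,fy=.85); print(f.shape); cv2.imwrite("pics/j_ov.png",f)
```

```text
(382, 780, 3)
```

View pics/j_ov.png

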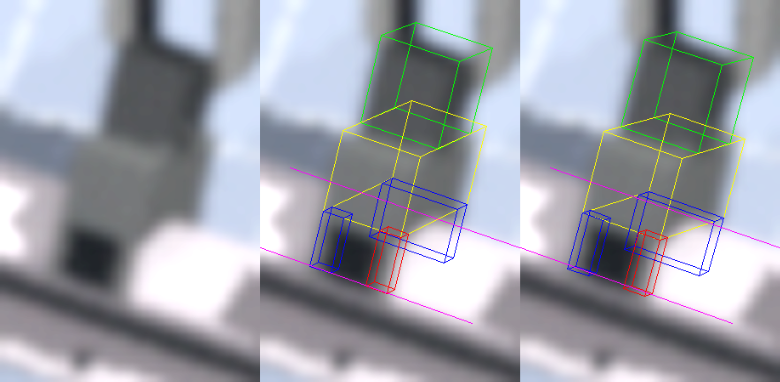

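```bash
python3 -m pendant '[[1,[1.3,0,-0.3],0],[1,[1.3,0,-0.3],0],[1,[1.3,0,-0.3],0],[1,[0,0,0],0],[1,[0,0,0],0],[1,[0,0,0],0],[1,[0,0,0],0],[1,[0,0,0],0]]'
python3 - <<'E'
from next import *
from fit import *
straight([563.8,-34.9,130],-102.3,6,1)
o=r.get_obs(); a=np.radians(-12.25); bx=np.array([np.cos(a),np.sin(a),0]); print("tcp in rail",(o['tcp_pos']-RC)@bx)
E
```

```text
time: 22.75
tcp_pos: [541.3, -28.0, 91.3]
ee_rot: [-0.011, 0.994, -0.11, 0.015]
wrist_force: [-2.0, 0.6, 2.6]
grip_width: 25.4
at [541.3 -28.   91.3] az -102.6 t 22.75 F [-2.   0.6  2.6] T [ 0.07  0.83 -0.  ] w 25.4 zax [ 0.031  0.019 -0.999]
[[1, [3.9, 0.3, -6.5], -0.0], [1, [3.9, 0.3, -6.5], -0.0], [1, [3.9, 0.3, -6.5], -0.0], [1, [3.9, 0.3, -6.5], -0.0], [1, [3.9, 0.3, -6.5], -0.0], [1, [3.9, 0.3, -6.5], -0.0]]
tcp in rail -44.69045842466244
```

```bash
python3 -m pendant '[[1,[0,0,-0.8],0],[1,[0.8,0,-0.8],0],[1,[1,0,-0.5],0],[1,[1,0,0],0],[1,[1,0,0],0],[1,[0.5,0,0],0],[1,[0.5,0,0],0],[1,[0,0,0],0]]'
python3 - <<'E'
from next import *
from fit import *
straight([563.8,-34.9,130],-102.3,6,1)
o=r.get_obs(); a=np.radians(-12.25); bx=np.array([np.cos(a),np.sin(a),0]); print("tcp in rail",(o['tcp_pos']-RC)@bx)
im=r.capture("scene"); cv2.imwrite("pics/k_full.png",im)
cv2.imwrite("pics/k_sc.png",cv2.resize(im[200:270,295:385],None,fx=8,fy=8,interpolation=cv2.INTER_CUBIC))
E
```

```text
time: 23.75
tcp_pos: [546.4, -29.2, 93.9]
ee_rot: [-0.011, 0.994, -0.11, 0.015]
wrist_force: [-2.8, -0.0, 3.6]
grip_width: 25.4
at [546.4 -29.2  93.9] az -102.6 t 23.75 F [-2.8 -0.   3.6] T [0.26 1.04 0.07] w 25.4 zax [ 0.031  0.019 -0.999]
[[1, [3.0, 0.3, -6.0], -0.0], [1, [3.0, 0.3, -6.0], -0.0], [1, [3.0, 0.3, -6.0], -0.0], [1, [3.0, 0.3, -6.0], -0.0], [1, [3.0, 0.3, -6.0], -0.0], [1, [3.0, 0.3, -6.0], -0.0]]
tcp in rail -39.468067702782996
```

View pics/k_sc.png

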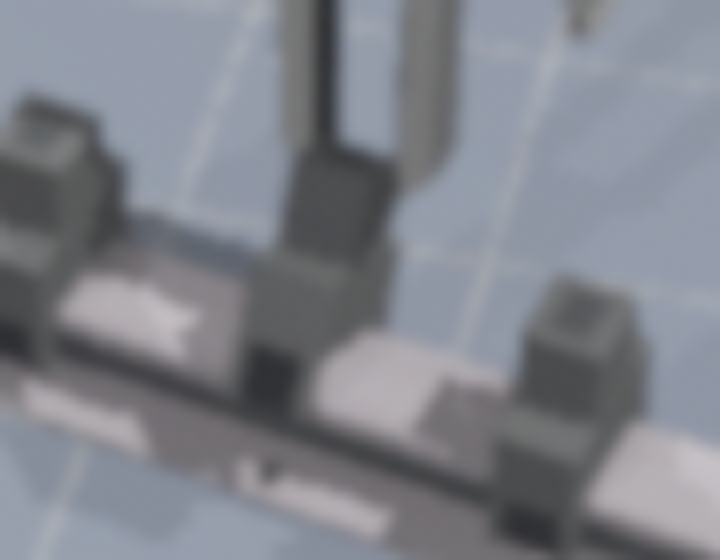

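```bash
cat > ov3.py <<'E'
from fit import *
def panels(fn,out,ts,roi=(316,212,350,262),S=8,piv=(-19.5,0,18.),x=-18,z=35,y=0.5,sh=(2.7,-.3)):
    im=cv2.imread(fn); c=Cam(r,"scene"); outs=[]
    for t in ts:
        b=np.clip((cv2.resize(im[roi[1]:roi[3],roi[0]:roi[2]],None,fx=S,fy=S,interpolation=cv2.INTER_CUBIC)-30.)*1.8,0,255).astype(np.uint8)
        if t is not None:
            draw(b,c,roi,S,rw(x,y,z),-12.3,t,np.array(piv),sh,boxes=BOX[:2]); drawq(b,c,roi,S,rw(x,y,z),-12.3,t,np.array(piv),sh)
            for xx in(-18,18):
                uv=(c.proj([rw(xx,-40,z),rw(xx,40,z)])+np.array(sh)-[roi[0],roi[1]])*S; cv2.line(b,tuple(map(int,uv[0])),tuple(map(int,uv[1])),(255,0,255),1)
        outs.append(b)
    f=np.hstack(outs); s=800/f.shape[1]; f=cv2.resize(f,None,fx=min(1,s),fy=min(1,s*1.3)); print(f.shape); cv2.imwrite(out,f)
E
python3 - <<'E'
from ov3 import *
panels("pics/k_full.png","pics/k_ov.png",[None,12,20,28])
E
```

```text
(382, 800, 3)
```

View pics/k_ov.png

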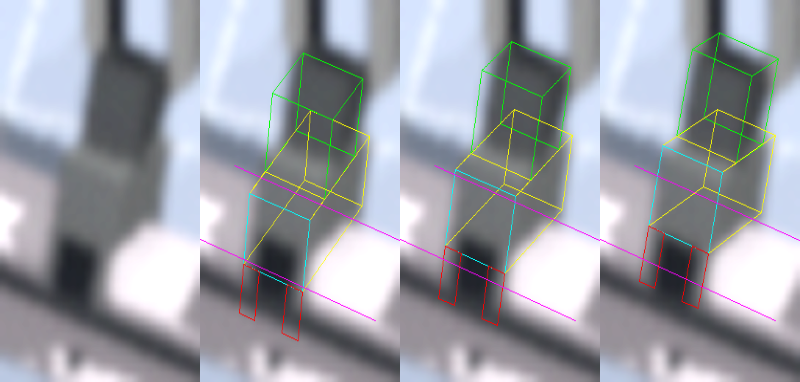

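```bash
python3 -m pendant '[[1,[3.2,0,-0.7],0],[1,[3.4,0,-0.6],0],[1,[3.4,0,-0.3],0],[1,[1.5,0,0],0],[1,[0,0,0],0],[1,[0,0,0],0],[1,[0,0,0],0],[1,[0,0,0],0]]'
python3 - <<'E'
from next import *
from ov3 import *
straight([563.8,-34.9,130],-102.3,6,1)
o=r.get_obs(); a=np.radians(-12.25); bx=np.array([np.cos(a),np.sin(a),0]); print("tcp in rail",(o['tcp_pos']-RC)@bx)
im=r.capture("scene"); cv2.imwrite("pics/l_full.png",im)
panels("pics/l_full.png","pics/l_ov.png",[None,8,14,20])
E
```

```text
time: 24.8
tcp_pos: [556.0, -31.2, 96.1]
ee_rot: [-0.012, 0.994, -0.109, 0.012]
wrist_force: [-2.6, 0.5, 4.6]
grip_width: 25.4
at [556.  -31.2  96.1] az -102.6 t 24.8 F [-2.6  0.5  4.6] T [0.23 0.98 0.05] w 25.4 zax [ 0.027  0.022 -0.999]
[[1, [1.4, 0.3, -5.6], -0.0], [1, [1.4, 0.3, -5.6], -0.0], [1, [1.4, 0.3, -5.6], -0.0], [1, [1.4, 0.3, -5.6], -0.0], [1, [1.4, 0.3, -5.6], -0.0], [1, [1.4, 0.3, -5.6], -0.0]]
tcp in rail -29.63407253607308
(382, 800, 3)
```

View pics/l_ov.png

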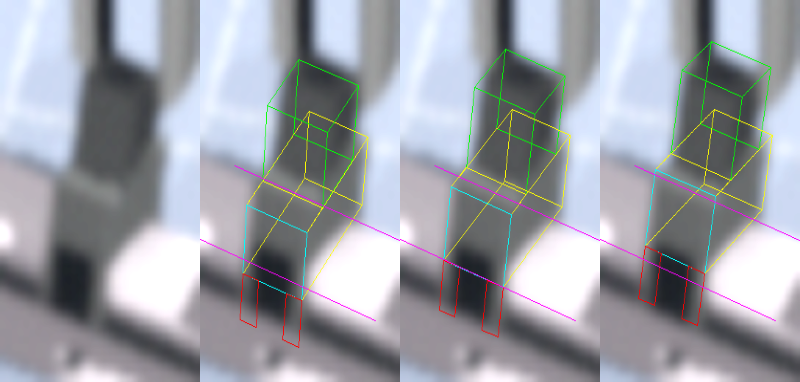

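```bash
python3 -m pendant '[[1,[3,0,-0.2],0],[1,[3,0,0],0],[1,[2,0,0.2],0],[1,[0,0,0],0],[1,[0,0,0],0],[1,[0,0,0],0],[1,[0,0,0],0],[1,[0,0,0],0]]'
python3 - <<'E'
from next import *
from ov3 import *
straight([563.8,-34.9,130],-102.3,6,1)
o=r.get_obs(); a=np.radians(-12.25); bx=np.array([np.cos(a),np.sin(a),0]); print("tcp in rail",(o['tcp_pos']-RC)@bx)
im=r.capture("scene"); cv2.imwrite("pics/m_full.png",im)
panels("pics/m_full.png","pics/m_ov.png",[None,0,8,14])
E
```

```text
time: 25.85
tcp_pos: [564.0, -33.0, 97.0]
ee_rot: [-0.013, 0.994, -0.11, 0.012]
wrist_force: [-2.1, 0.6, 3.9]
grip_width: 25.1
at [564. -33.  97.] az -102.6 t 25.85 F [-2.1  0.6  3.9] T [0.16 0.96 0.02] w 25.1 zax [ 0.026  0.023 -0.999]
[[1, [0.0, 0.3, -5.5], -0.0], [1, [0.0, 0.3, -5.5], -0.0], [1, [0.0, 0.3, -5.5], -0.0], [1, [0.0, 0.3, -5.5], -0.0], [1, [0.0, 0.3, -5.5], -0.0], [1, [0.0, 0.3, -5.5], -0.0]]
tcp in rail -21.52471111555749
(382, 800, 3)
```

View pics/m_ov.png

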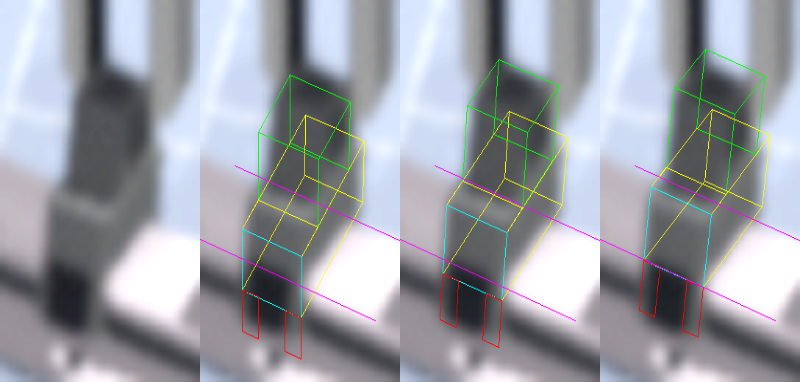

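```bash
python3 -m pendant '[[1,[2.5,0,0.2],0],[1,[2,0,0.3],0],[1,[1,0,0.3],0],[1,[0,0,0],0],[1,[0,0,0],0],[1,[0,0,0],0],[1,[0,0,0],0],[1,[0,0,0],0]]'
python3 - <<'E'
from next import *
from ov3 import *
straight([563.8,-34.9,130],-102.3,6,1)
o=r.get_obs(); a=np.radians(-12.25); bx=np.array([np.cos(a),np.sin(a),0]); print("tcp in rail",(o['tcp_pos']-RC)@bx)
im=r.capture("scene"); cv2.imwrite("pics/n_full.png",im)
panels("pics/n_full.png","pics/n_ov.png",[None,0,5,10])
E
```

```text
time: 26.9
tcp_pos: [569.9, -34.3, 96.8]
ee_rot: [-0.013, 0.994, -0.11, 0.012]
wrist_force: [-2.2, 0.5, 3.9]
grip_width: 25.5
at [569.9 -34.3  96.8] az -102.6 t 26.9 F [-2.2  0.5  3.9] T [0.05 0.75 0.  ] w 25.5 zax [ 0.027  0.023 -0.999]
[[1, [-1.0, 0.3, -5.5], -0.0], [1, [-1.0, 0.3, -5.5], -0.0], [1, [-1.0, 0.3, -5.5], -0.0], [1, [-1.0, 0.3, -5.5], -0.0], [1, [-1.0, 0.3, -5.5], -0.0], [1, [-1.0, 0.3, -5.5], -0.0]]
tcp in rail -15.44489361472952
(382, 800, 3)
```

View pics/n_ov.png

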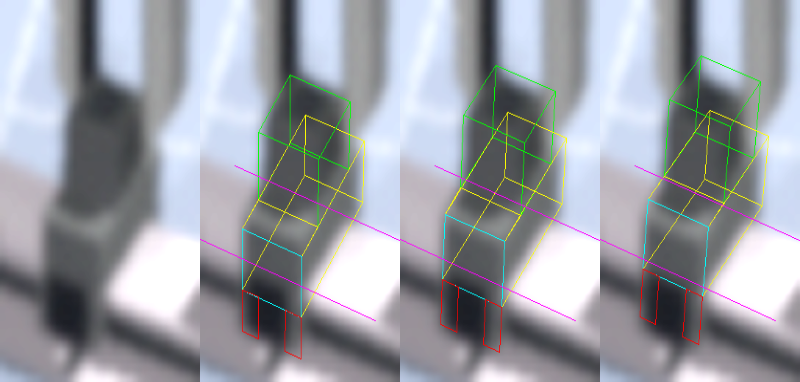

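```bash
python3 -m pendant '[[0.4,[0,0,0],0],[0.3,[0,0,0],0],[0.2,[0,0,0],0],[0.1,[0,0,0],0],[0.1,[0,0,-4],0],[0.1,[0,0,-10],0],[0.1,[0,0,-12],0],[0.1,[0,0,-6],0]]'
python3 - <<'E'
from next import *
from ov3 import *
straight([563.8,-34.9,130],-102.3,6,1)
im=r.capture("scene"); cv2.imwrite("pics/o_full.png",im)
panels("pics/o_full.png","pics/o_ov.png",[None,0,5,10])
cv2.imwrite("pics/o_sc.png",cv2.resize(im[190:280,285:390],None,fx=7,fy=6.5,interpolation=cv2.INTER_CUBIC))
E
```

```text
time: 27.95
tcp_pos: [569.3, -35.3, 130.9]
ee_rot: [-0.013, 0.994, -0.11, 0.013]
wrist_force: [-0.3, 0.2, -0.1]
grip_width: 42.3
at [569.3 -35.3 130.9] az -102.6 t 27.95 F [-0.3  0.2 -0.1] T [-0.01  0.14  0.  ] w 42.3 zax [ 0.028  0.022 -0.999]
[[1, [-0.9, 0.1, 0.1], -0.0], [1, [-0.9, 0.1, 0.1], -0.0], [1, [-0.9, 0.1, 0.1], -0.0], [1, [-0.9, 0.1, 0.1], -0.0], [1, [-0.9, 0.1, 0.1], -0.0], [1, [-0.9, 0.1, 0.1], -0.0]]
(382, 800, 3)
```

View pics/o_ov.png

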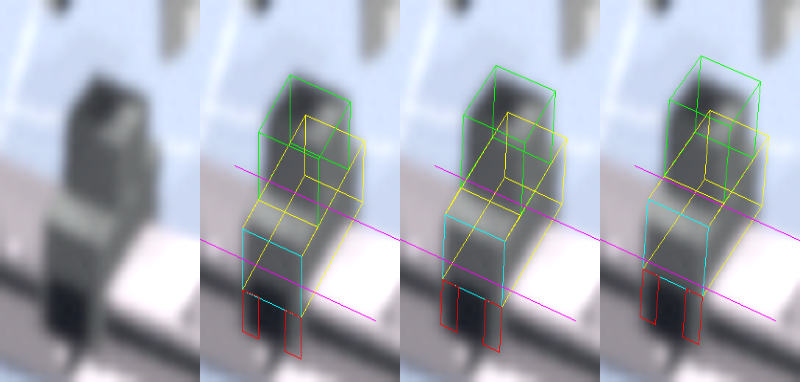

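View pics/o_sc.png

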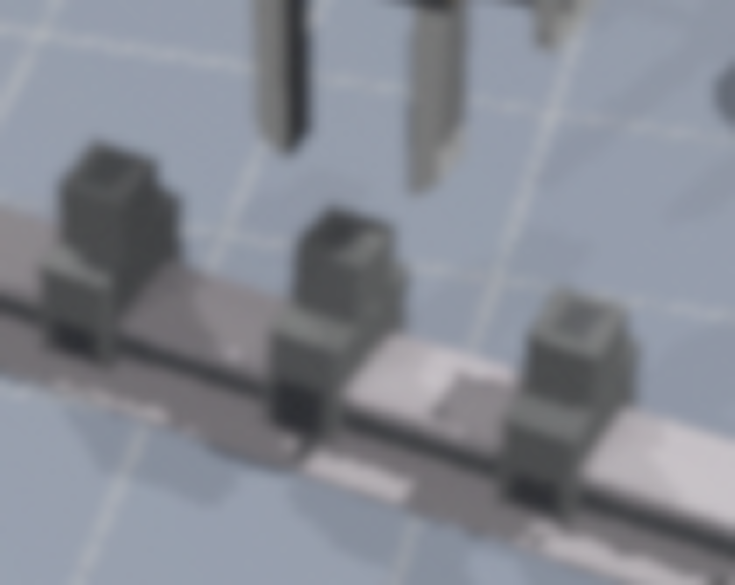

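```bash
python3 -m pendant '[[1,[6,0,0],0],[1,[7,0,0],0],[1,[7,0,0],0],[1,[4,0,0],0],[1,[0,0,4],0],[1,[0,0,4],0],[1,[0,0,4],0],[1,[0,0,0],0]]'
python3 - <<'E'
from next import *
from ov3 import *
straight([563.8,-34.9,130],-102.3,6,1)
o=r.get_obs(); a=np.radians(-12.25); bx=np.array([np.cos(a),np.sin(a),0]); by=np.array([-bx[1],bx[0],0]); print("tcp in rail",(o['tcp_pos']-RC)@bx,(o['tcp_pos']-RC)@by)
im=r.capture("scene"); cv2.imwrite("pics/p_full.png",im)
cv2.imwrite("pics/p_sc.png",cv2.resize(im[190:280,285:390],None,fx=7,fy=6.5,interpolation=cv2.INTER_CUBIC))
E
```

```text
time: 29.0
tcp_pos: [594.6, -40.6, 118.1]
ee_rot: [-0.013, 0.994, -0.11, 0.012]
wrist_force: [0.3, -0.3, -0.7]
grip_width: 0.3
at [594.6 -40.6 118.1] az -102.6 t 29.0 F [ 0.3 -0.3 -0.7] T [ 0.    0.2  -0.02] w 0.3 zax [ 0.027  0.022 -0.999]
[[1, [-5.2, 0.2, -2.0], -0.0], [1, [-5.2, 0.2, -2.0], -0.0], [1, [-5.2, 0.2, -2.0], -0.0], [1, [-5.2, 0.2, -2.0], -0.0], [1, [-5.2, 0.2, -2.0], -0.0], [1, [-5.2, 0.2, -2.0], -0.0]]
tcp in rail 9.990950505645891 1.3841358161672512
```

View pics/p_sc.png

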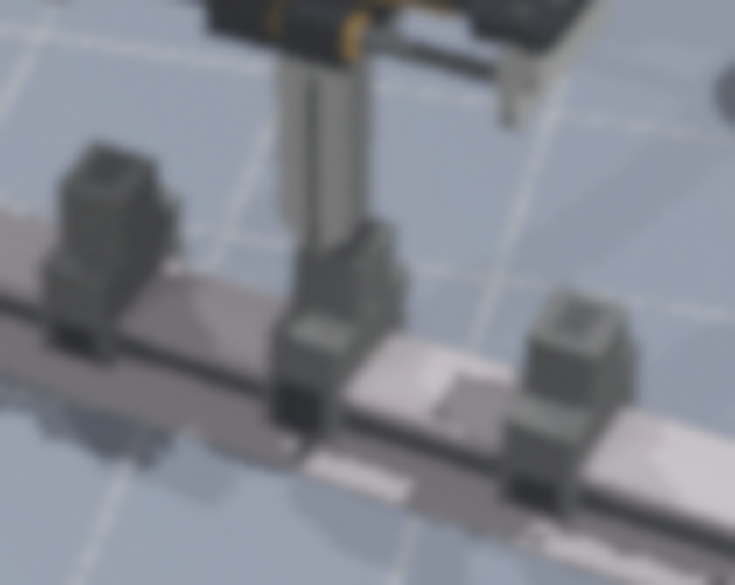

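```bash
python3 -m pendant '[[1,[0,0,4],0],[1,[0,0,3],0],[1,[0,0,0.7],0],[1,[0,0,0.7],0],[1,[0,0,0.7],0],[1,[0,0,0.7],0],[1,[0,0,0.7],0],[1,[0,0,0.7],0]]'
python3 - <<'E'
from next import *
straight([563.8,-34.9,130],-102.3,1,1)
E
```

```text
time: 30.05
tcp_pos: [597.9, -40.9, 108.6]
ee_rot: [-0.013, 0.994, -0.11, 0.015]
wrist_force: [2.0, -1.0, 4.5]
grip_width: 0.6
at [597.9 -40.9 108.6] az -102.6 t 30.05 F [ 2.  -1.   4.5] T [-0.11 -0.37 -0.05] w 0.6 zax [ 0.034  0.022 -0.999]
[[1, [-34.6, 1.5, -21.4], -0.3]]
```

```bash
python3 -m pendant '[[1,[-1.5,0,-0.5],0],[1,[-1.5,0,0],0],[1,[-0.6,0,0.6],0],[1,[-0.4,0,0.7],0],[1,[-0.4,0,0.8],0],[1,[-0.4,0,0.8],0],[1,[-0.4,0,0.8],0],[1,[-0.4,0,0.8],0]]'
python3 - <<'E'
from next import *
straight([563.8,-34.9,130],-102.3,1,1)
E
```

```text
time: 31.05
tcp_pos: [593.6, -40.0, 107.4]
ee_rot: [-0.014, 0.994, -0.11, 0.017]
wrist_force: [-4.4, 0.3, 17.8]
grip_width: -0.0
at [593.6 -40.  107.4] az -102.6 t 31.05 F [-4.4  0.3 17.8] T [0.24 1.16 0.04] w -0.0 zax [ 0.037  0.024 -0.999]
[[1, [-30.2, 1.5, -22.6], -0.3]]
```

Run:
```python
from ov3 import *
im=r.capture("scene"); cv2.imwrite("pics/q_full.png",im)
cv2.imwrite("pics/q_sc.png",cv2.resize(im[190:280,285:390],None,fx=7,fy=6.5,interpolation=cv2.INTER_CUBIC))
```

```text
(no output)
```

View pics/q_sc.png

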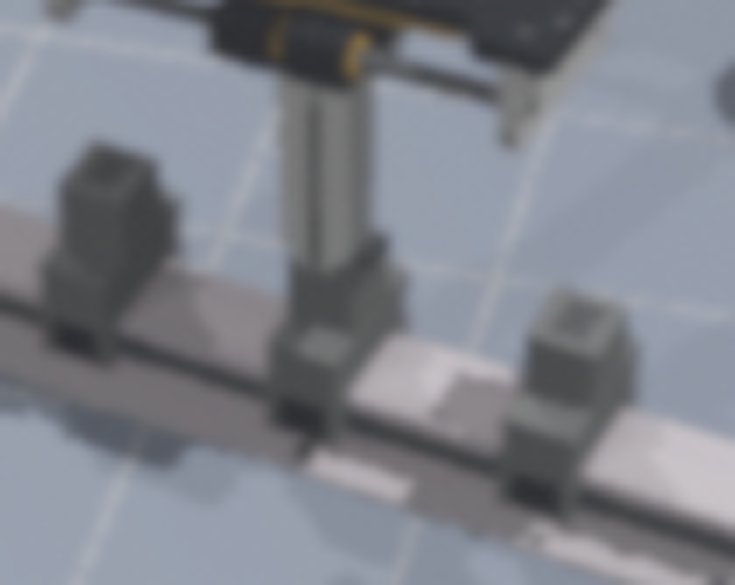

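```bash
python3 -m pendant '[[1,[0,0,-4],0],[1,[0,0,-10],0],[1,[0,0,-15],0],[1,[-10,0,-15],0],[1,[-15,0,-10],0],[1,[-15,0,0],0],[1,[0,0,0],0],[1,[0,0,0],0]]'
python3 - <<'E'
from next import *
from ov3 import *
straight([563.8,-34.9,130],-102.3,1,1)
im=r.capture("scene"); cv2.imwrite("pics/s_full.png",im)
panels("pics/s_full.png","pics/s_ov.png",[None,0,3,6])
cv2.imwrite("pics/s_sc.png",cv2.resize(im[190:280,285:390],None,fx=7,fy=6.5,interpolation=cv2.INTER_CUBIC))
E
```

```text
time: 32.1
tcp_pos: [549.8, -31.8, 164.5]
ee_rot: [-0.015, 0.994, -0.11, 0.017]
wrist_force: [0.4, 0.6, 0.1]
grip_width: 0.4
at [549.8 -31.8 164.5] az -102.6 t 32.1 F [0.4 0.6 0.1] T [ 0.01  0.17 -0.01] w 0.4 zax [ 0.037  0.026 -0.999]
[[1, [14.4, -0.1, 34.5], -0.3]]
(382, 800, 3)
```

View pics/s_sc.png

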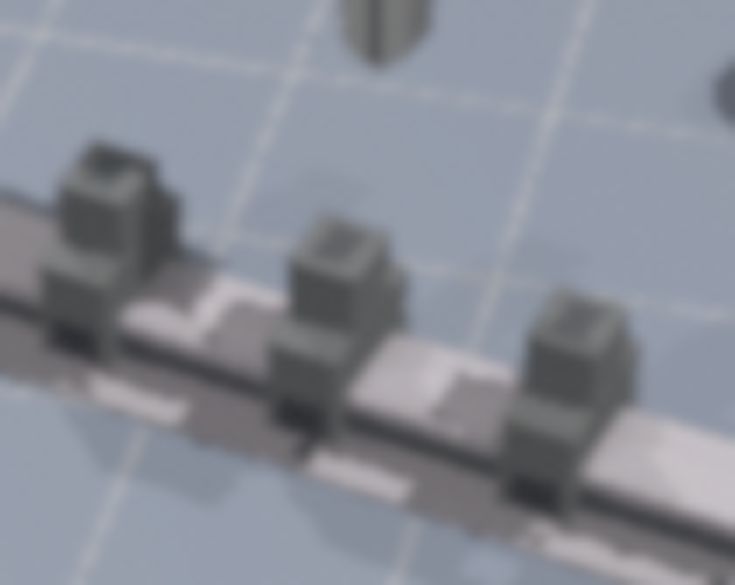

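View pics/s_ov.png

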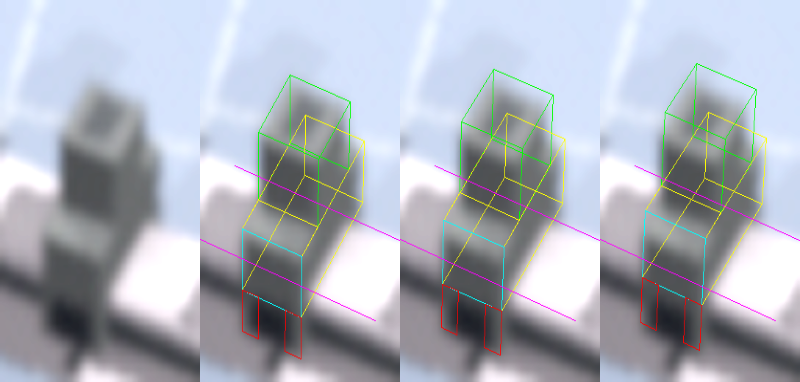

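```bash
python3 -m pendant '[[1,[14,0,0],0],[1,[14,0,0],0],[1,[11,0,10],0],[1,[4,0,14],0],[1,[0,0,14],0],[1,[0,0,8],0],[1,[0,0,0],0],[1,[0,0,0],0]]'
python3 - <<'E'
from next import *
from ov import RC
straight([563.8,-34.9,130],-102.3,1,1)
o=r.get_obs(); a=np.radians(-12.25); bx=np.array([np.cos(a),np.sin(a),0]); print("tcp in rail",(o['tcp_pos']-RC)@bx)
E
```

```text
time: 33.15
tcp_pos: [596.4, -41.8, 114.6]
ee_rot: [-0.014, 0.994, -0.11, 0.016]
wrist_force: [0.1, -0.5, 0.1]
grip_width: 0.3
at [596.4 -41.8 114.6] az -102.7 t 33.15 F [ 0.1 -0.5  0.1] T [-0.01  0.2   0.04] w 0.3 zax [ 0.034  0.024 -0.999]
[[1, [-33.4, 0.4, -15.4], -0.4]]
tcp in rail 12.09836387774553
```

```bash
python3 -m pendant '[[1,[-2,0,3],0],[1,[-1,0,2],0],[1,[0,0,0],0],[1,[0,0,0.6],0],[1,[0,0,0.6],0],[1,[0,0,0.6],0],[1,[0,0,0.6],0],[1,[0,0,0.6],0]]'
python3 - <<'E'
from next import *
from ov import RC
straight([563.8,-34.9,130],-102.3,1,1)
o=r.get_obs(); a=np.radians(-12.25); bx=np.array([np.cos(a),np.sin(a),0]); print("tcp in rail",(o['tcp_pos']-RC)@bx)
E
```

```text
time: 34.15
tcp_pos: [594.3, -40.6, 107.4]
ee_rot: [-0.014, 0.994, -0.11, 0.017]
wrist_force: [-3.3, 0.6, 12.7]
grip_width: 0.6
at [594.3 -40.6 107.4] az -102.6 t 34.15 F [-3.3  0.6 12.7] T [ 0.21  0.81 -0.01] w 0.6 zax [ 0.036  0.025 -0.999]
[[1, [-31.0, 1.1, -22.6], -0.3]]
tcp in rail 9.723318332404526
```

```bash
python3 -m pendant '[[1,[0,0,-4],0],[1,[-8,0,0],0],[1,[-8,0,0],0],[1,[0,0,2],0],[1,[0,0,0.6],0],[1,[0,0,0.6],0],[1,[0,0,0.6],0],[1,[0,0,0.6],0]]'
python3 - <<'E'
from next import *
from ov import RC
straight([563.8,-34.9,130],-102.3,1,1)
o=r.get_obs(); a=np.radians(-12.25); bx=np.array([np.cos(a),np.sin(a),0]); print("tcp in rail",(o['tcp_pos']-RC)@bx)
E
```

```text
time: 35.15
tcp_pos: [577.5, -36.8, 107.2]
ee_rot: [-0.015, 0.994, -0.11, 0.017]
wrist_force: [-8.2, 1.0, 21.2]
grip_width: 0.7
at [577.5 -36.8 107.2] az -102.6 t 35.15 F [-8.2  1.  21.2] T [0.57 2.03 0.05] w 0.7 zax [ 0.036  0.026 -0.999]
[[1, [-13.7, 1.1, -22.8], -0.3]]
tcp in rail -7.513898552665626
```

```bash
python3 -m pendant '[[1,[0,0,-5],0],[1,[0,0,-15],0],[1,[0,0,-20],0],[1,[-20,0,-20],0],[1,[-30,0,-10],0],[1,[-30,0,0],0],[1,[-20,0,0],0],[1,[0,0,0],0]]'
python3 - <<'E'
from next import *
straight([563.8,-34.9,130],-102.3,1,1)
im=r.capture("scene"); cv2.imwrite("pics/t_full.png",im)
outs=[]
for fn,(x,y) in (("t_full",(286,208)),("t_full",(320,219)),("t_full",(353,230)),("o_full",(320,219))):
    q=cv2.imread(f"pics/{fn}.png")[y:y+40,x:x+28]; outs.append(np.clip((cv2.resize(q,None,fx=7,fy=12,interpolation=cv2.INTER_CUBIC)-15.)*2,0,255).astype(np.uint8))
cv2.imwrite("pics/t_cmp.png",np.hstack(outs))
E
```

```text
time: 36.15
tcp_pos: [476.4, -17.5, 181.8]
ee_rot: [-0.017, 0.994, -0.111, 0.018]
wrist_force: [0.7, 0.3, 1.1]
grip_width: 0.3
at [476.4 -17.5 181.8] az -102.7 t 36.15 F [0.7 0.3 1.1] T [-0.06  0.19  0.02] w 0.3 zax [ 0.039  0.029 -0.999]
[[1, [89.1, -2.3, 51.8], -0.4]]
```

View pics/t_cmp.png

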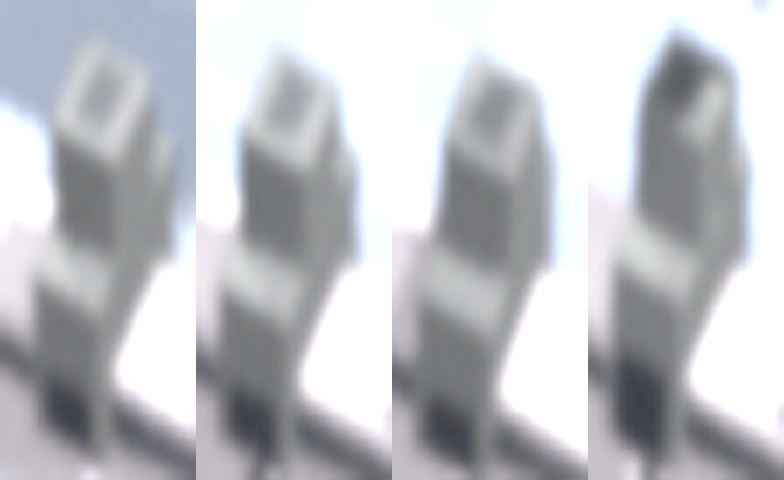

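View pics/t_full.png

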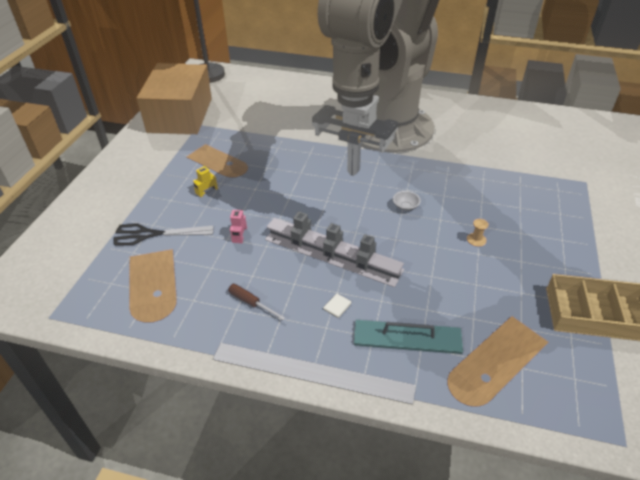

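```bash
python3 -m pendant '[[0,[-10,40,-10],0],[0,[-10,45,-10],0],[0,[-10,45,-10],0],[0,[0,45,0],0],[0,[0,45,0],0],[0,[0,30,0],0],[0,[0,0,0],0],[0,[0,0,0],0]]'
python3 - <<'E'
from bench import r
import cv2,numpy as np
im=r.capture("top"); cv2.imwrite("pics/u_top.png",im)
cv2.imwrite("pics/u_c.png",cv2.resize(im[190:290,215:405],None,fx=4.2,fy=4.2,interpolation=cv2.INTER_CUBIC))
E
```

```text
time: 37.2
tcp_pos: [399.4, -258.5, 210.2]
ee_rot: [-0.017, 0.993, -0.112, 0.026]
wrist_force: [-0.4, 0.5, 0.3]
grip_width: 47.1
```

View pics/u_c.png

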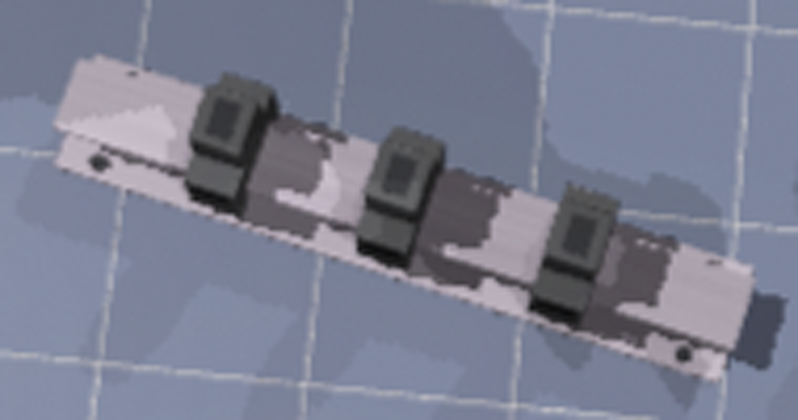

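View pics/u_top.png

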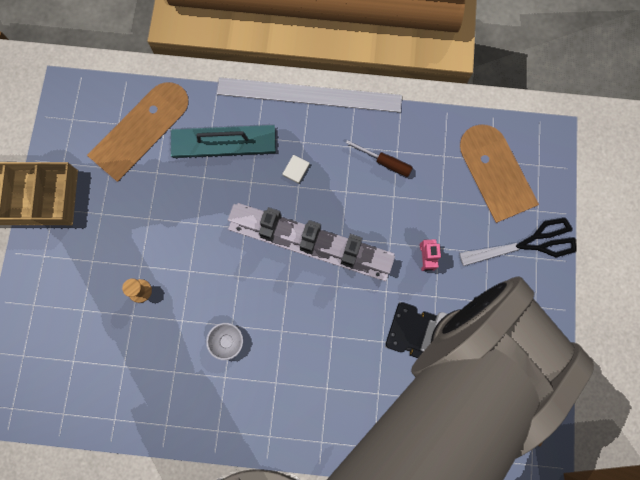

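The top view shows the block at (311,236), between the fitted ones at (269,222) and (352,250), whose midpoint is (310.5,236). Its shape and orientation match theirs, and the other things have not moved. I'm handing in.

Run:
```python
from bench import r
o=r.get_obs(); print(o['time'],o['joint_vel'].round(3),o['wrist_force'].round(1))
print(r.close_job())
```

```text
37.25 [-0.026 -0.01   0.003  0.01   0.001 -0.003 -0.002] [ 0.4 -0.8 -0.2]
the job is handed in; nothing more can be done
None
```

The loose grey stop block is clipped onto the rail, midway between the two fitted blocks, and released. The job was handed in at 37 s.

**What I did**
- **Tilt:** I first tried to tilt the block in the grip against the table. It slid along flat instead, so I regrasped it at the top hook-side corner on free table in front of the rail. Pressing its legs lightly on the flange then tilted it to about 30°.
- **Hook and rock:** I slid the lip under the near edge, rocked the block down about the hook, let go at about 5°, and pressed the foot side down with closed fingertips. Force readings stayed at or below about 23 N; they come only at the end of each call, so peaks in between were not seen.

**Last checks**
- **Position:** in the top picture it sits within about 1 pixel of the midpoint between the fitted blocks.
- **Flatness:** the pressed height of its top differed by 0.2 mm over 17 mm, so it is flat to about 1°.
- **Click:** the click itself was not measured directly. The black foot's visible patch went from larger before pressing to the same size as on the fitted blocks.
- **Other things:** the rail, fitted blocks and other things look unmoved in the pictures; yellow and one wooden pattern piece were behind the arm in the last top view, but looked in place in the scene picture before it.

**Disagreements:** the two cameras differed by about 4 to 6 mm on the rail's position. I worked from the scene camera, corrected by about 2 pixels against the gripper. The first silhouette fit of the tilted block gave 37°, which the overlays and geometry did not support.

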